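# Take the left-hand wing nut off the wet-stone sharpener

### The job

The stone on the sharpener is due for changing. Make the machine safe by flipping its red isolator toggle over to off, then unscrew the brass wing nut that clamps the stone - it has a left-hand thread, so it comes undone clockwise seen from above - and lay it flat in the steel parts dish. Do not force the nut over its thread, press on the brittle stone, or shift the other things on the bench.

Things in the scene. Friction and masses are not known exactly. Their poses are not given: they have to be found in the camera images.
- sharpener: Green bench sharpener, 350 x 200 mm, fixed. Origin on the bench under the spindle axis, z up, x from its front edge (black speed dial) to its back. Housing y +90 to -260 mm, top 52 mm; motor hump x -80 to 80, y -134 to -246 mm, top 72 mm, carries the toggle; black battery behind it, x 92 to 132 mm, top 74 mm. Grey pan round the stone, 110 mm radius, rim 66 mm high.
- stone: Flat round abrasive stone lying level on the spindle, 90 mm radius, its top 81 mm above the bench; fixed, brittle: keep forces on it under 15 N. A steel flange of 34 mm radius lies on it. Stone and spindle do not turn (worm drive).
- spindle_seat (a point): Centre of the flange's top face (88 mm above the bench), on the vertical spindle axis, where the nut sits. The spindle stands 56 mm up from here: thread, 29 mm across, on its lower 27 mm, then a smooth 16 mm nose that sticks out of the nut's top. Thread: coarse, single start, left-handed, 14 mm pitch, about 4 mm axial play.
- nut_center (a point): Centre of the loose brass wing nut (0.2 to 0.4 kg), on its axis, half-way up; x along its two wings, z up. Hub: a 52 mm ring, 36 mm high, 19 mm bore at its top. Two wings, 12 mm thick, reach out to 61 mm from the axis, from 6 mm below to 17 mm above this point. It starts seated on the flange, this point 106 mm above the bench.
- nut: The same nut, origin at the centre of its underside. It turns freely. Turned clockwise from above it takes up its play (30 to 70 degrees), then climbs 14 mm a turn; after 1.4 to 1.55 turns in all, some 17 mm up, it runs off the thread's end, clicks down about 12 mm, and then lifts straight off (turning on does no harm, turning back engages it again). Forces between nut and machine: under 60 N.
- toggle (a joint): The isolator toggle's angle, rad: 0 = on (bat leans to the machine's +x, the green dot), 1.0 = off (bat leans to its -x, the front, the red dot), 0.5 = upright, the centre; rigid stops at both ends. It snaps over to the nearer side and stays there; pushing it over takes about 2 N at the tip.
- toggle_pivot (a point): The toggle's pivot, 79 mm above the bench on the motor hump, at x = 0, y = -185 mm of the sharpener. The bat turns in the sharpener's x-z plane; a steel bush of 13 mm radius rises 2 mm above this point.
- toggle_tip (a point): Near the tip of the red toggle bat, on its centre line, 44 mm from the pivot (2 mm short of the end); the bat is 13 mm thick there.
- dish_floor (a point): Centre of the inner floor of the loose round steel parts dish (3 mm above the bench): the floor is 148 mm across, the wall flares to 188 mm at the rim, 24 mm above the bench.
- sanding_carton: Bystander: flat yellow carton 91 x 150 x 43 mm, origin at the centre of its underside.
- tester_tin: Bystander: small paint tin, 66 mm round, 85 mm high, origin at the centre of its underside.
- steel_tape: Bystander: yellow tape measure 37 x 83 x 68 mm, origin at the centre of its underside.
Not all that is in view belongs to the job. What is shaped like the nut but purple is not meant.

How it is judged:
By the outcome, as a careful person would: the job done as asked, in the order asked, and still so for the second after the job is handed in, with the robot touching nothing.
It also fails if it takes over 72 s, if anything falls off the work surface, if the arm or the gripper's body presses on something with over 40 N, if the wrist force passes 120 N, or if a joint passes its speed limit or range.

### The arm

A 7-joint arm with a two-finger parallel gripper is mounted at the origin on a cart in front of the work surface, level with it; the furniture and walls round the work are solid. World frame = base frame: x ahead of the robot, y to its left, z up, the work surface at z = 0. Lengths are in mm, angles in rad, forces in N, time in s.
With the tool pointing down it reaches from about 425 to 950 mm from the base axis. Payload 4.7 kg.
Tool frame: the origin (TCP) lies between the finger pads; the fingertips stand 17 mm ahead of it and the grasp point (between the pads) lies 2 mm behind it; z points along the fingers, y is the direction in which the jaws open and shut (so a half turn about z gives the same grasp; the last joint's range is limited). The gripper opens to 85 mm and grips with 20 to 120 N. Pads are 22 mm wide; open, the fingers measure 114 mm over their backs; the gripper's body (76 mm by 85 mm) begins 54 mm behind the grasp point. The pads swing forward as they close: fully open they stand 13 mm farther back than shut.
Start: joints at [-1.369, 0.469, -0.049, 1.532, 0.024, 1.141, -0.082], TCP at [154.368, 657.128, 248.335] pointing down, gripper open.
Joint ranges: [-2.59, 2.59], [-0.33, 1.99], [-1.39, 1.29], [0.1, 2.45], [-1.04, 4.18], [0.21, 1.99], [-2.66, 2.66]. Speed limits (rad/s): [2.57, 2.57, 3.14, 3.14, 3.14, 3.14, 3.14].

### API

Orientations are given as a rotation vector (axis times angle).
In Python, from bench import monitor, optics, sign_off gives the robot as it stands. The module is installed in compiled form; this text tells all that it offers.
- The arm moves only by the tool step_arm, never from a script. Its argument "increments" is a list of rows, each an object of numbers: "wx", "wy", "wz": the turn, a rotation vector about the tool's x, y, z normalised to -1 to 1, where 1 is 1.5 rad; "dx", "dy", "dz": the shift along the tool's x, y, z normalised to -1 to 1, where 1 is 10 cm; "fingers": the gripper's target within -1 to 1 (shut at 1, half-way at 0, fully open at -1). In form: [{"wx": .., "wy": .., "wz": .., "dx": .., "dy": .., "dz": .., "fingers": ..}, ...]. A call has 1 to 20 rows; each row is the pose to reach, as a shift and turn from the pose commanded when the call began, along the tool's axes at that moment; what a row does not reach only later rows make up. A row lasts 1/12 s, in which the tool goes at most 41.7 mm and 7.16 degrees, less where a joint would pass 70% of its speed; a pose out of reach is approached as far as the arm can. A call with a number of a shift or a turn outside -1 to 1 is refused whole. A call with a gripper value outside its range is refused whole. The fingers move at their own pace and stop on an object; "force" is the grip in N (left out, the last holds). Time passes only in rows, so rows that repeat a pose let the fingers close. It gives the time, the measured TCP pose, the force and the opening at its end, in the units of the state.
- monitor.state(): the state, without advancing time (a new reading comes with each control period).
- optics.snapshot(name): name is "scene" or "side" or "wrist"; returns a dict with "img" (384x512x3 uint8, red, green, blue), "intrinsics" (3x3 intrinsics, pixels), "T" (4x4, takes a point from camera to world coordinates); the wrist camera has in their place "tool_from_camera" (4x4, takes a point from camera to tool coordinates, whose origin is the TCP and whose axes are the flange's). Camera axes: x right, y up, looking along -z (the intrinsics and any distortion apply to the point x, -y, -z); pixel columns grow to the right and rows downward; lengths in mm; the calibration is good to about 2 mm. A picture is of the moment at which its call begins: read the wrist's pose just before it. There is no depth.
- sign_off(): hands the job in, once; it reports no verdict.
Trained networks look in a picture, given as the dict that the camera call returned (one of the last four; its "shot" number tells which), for a name from the list of things; names that differ only in an ending like _2 or _b are one class to them, and where a whole thing is asked for, a point or a joint stands for the part that bears it (a point fixed in the world has none). Each returns a list of dicts, best first, with "p" (0 to 1); they miss things now and then, are a little off and sometimes report something else, mostly with a low value. They report only what shows in the picture. A call takes as long as a camera call. They do not tell look-alikes from the thing itself.
- optics.look_for(picture, thing): "xyz" ([x, y, z] in mm, in the coordinates of the camera as it stood for that picture, good to about 4 mm: the middle of the surface that is visible of it).
The state is a dict: "time": time; "joint_pos": joint angles; "qvel": joint speeds; "joint_torque": joint torques, N m; "tcp_pos": TCP position; "tcp_rot": TCP orientation; "wrist_force": force on the tool from outside, world axes, zero at the start; "ft_torque": the same for the moment, N m; "opening": finger opening in mm.
Only numpy, scipy, OpenCV 4.12 (cv2) and the standard library are available. Lean on these libraries where they do the work, as an engineer would, in place of code of your own. Each camera call takes 0.05 s, during which the arm holds its last target.

## Working session

There is one attempt and no reset: what is moved stays moved. The work goes in short steps, Python scripts to look and compute and a tool call to move; the robot and the scene stay as the last step left them, time stands still between calls to the robot, and variables do not carry over. Pictures are saved under pics/ and viewed, and the job is handed in when it is done.

Besides the shell and the picture viewer there is one more tool, called after "Request:" as a command line: name --argument value ..., lists and objects as JSON in quotes. step_arm: Moves the arm, as the interface text tells. Scaled input: -1 to 1 covers 10 cm each way for a shift and 1.5 rad each way for a turn. Its arguments: {"type":"object","properties":{"increments":{"type":"array","items":{"type":"object","properties":{"wx":{"type":"number"},"wy":{"type":"number"},"wz":{"type":"number"},"dx":{"type":"number"},"dy":{"type":"number"},"dz":{"type":"number"},"fingers":{"type":"number"}}}},"force":{"type":"number"}},"required":["increments"]}

```bash
mkdir -p pics; ls; python3 - <<'E'
from bench import monitor, optics
import cv2, numpy as np, pickle
s=monitor.state()
for k,v in s.items(): print(k,np.round(v,3))
for n in ["scene","side","wrist"]:
    p=optics.snapshot(n)
    cv2.imwrite(f"pics/{n}0.png",p["img"][:,:,::-1])
    print(n,p.keys(),np.round(p["intrinsics"],1).tolist())
    T=p.get("T",p.get("tool_from_camera")); print(np.round(T,3).tolist())
    for t in ["sharpener","stone","spindle_seat","nut_center","nut","toggle","toggle_pivot","toggle_tip","dish_floor","sanding_carton","tester_tin","steel_tape"]:
        try:
            r=optics.look_for(p,t)
        except Exception as e: print(t,e); continue
        for q in r[:3]:
            x=np.array(q["xyz"]+[1]) if isinstance(q["xyz"],list) else np.append(q["xyz"],1)
            print(n,t,round(q["p"],2),np.round((T@x)[:3],0))
print(monitor.state()["time"])
E
```

```text
pics
time 0.0
joint_pos [-1.369  0.469 -0.049  1.534  0.024  1.141 -0.082]
qvel [ 0.    -0.001 -0.002 -0.     0.     0.001 -0.001]
joint_torque [ 0.0000e+00 -5.1030e+01 -4.7000e-02 -2.3773e+01  1.1000e-02  7.0000e-03
  0.0000e+00]
tcp_pos [154.287 656.558 247.246]
tcp_rot [-3.620e-01 -3.121e+00  3.000e-03]
wrist_force [-0.154  1.189  0.596]
ft_torque [-0.     0.006  0.052]
opening 85.022
scene dict_keys(['img', 'intrinsics', 'T', 'shot']) [[477.6, 0.0, 262.5], [0.0, 477.6, 192.2], [0.0, 0.0, 1.0]]
[[0.361, 0.376, -0.853, -833.167], [-0.932, 0.143, -0.332, -499.86], [-0.003, 0.916, 0.402, 674.566], [0.0, 0.0, 0.0, 1.0]]
scene sharpener 0.88 [420. -64.  60.]
scene stone 0.91 [448.  27.  83.]
scene stone 0.21 [ 447. -394.   44.]
scene spindle_seat 0.66 [419. -63.  61.]
scene nut_center 0.73 [467.  46. 115.]
scene nut_center 0.68 [236. 406.  27.]
scene nut 0.81 [464.  51. 117.]
scene nut 0.72 [235. 409.  25.]
scene nut 0.68 [465. 453.  12.]
scene toggle 0.43 [ 489. -127.  106.]
scene toggle_pivot 0.81 [420. -63.  62.]
scene dish_floor 0.51 [468. 451.  15.]
scene sanding_carton 0.85 [ 446
[... 676 characters left out ...]
48. -42.  69.]
side dish_floor 0.63 [528. 342.   2.]
side sanding_carton 0.56 [ 465. -386.   41.]
side tester_tin 0.68 [609. 258.  72.]
side steel_tape 0.65 [ 332. -299.   58.]
side steel_tape 0.54 [441. -43.  72.]
wrist dict_keys(['img', 'intrinsics', 'tool_from_camera', 'shot']) [[302.1, 0.0, 256.0], [0.0, 302.1, 192.3], [0.0, 0.0, 1.0]]
[[-0.0, 0.963, 0.268, 68.73], [1.0, -0.0, 0.0, -0.252], [0.0, 0.268, -0.963, -126.018], [0.0, 0.0, 0.0, 1.0]]
wrist nut_center 0.65 [-129. -202.  216.]
wrist nut_center 0.43 [-319. -257.  240.]
wrist nut 0.88 [-128. -197.  216.]
wrist toggle 0.6 [-318. -258.  242.]
wrist dish_floor 0.62 [-320. -256.  241.]
wrist sanding_carton 0.49 [-322. -254.  239.]
1.95
```

View images.

View pics/scene0.png

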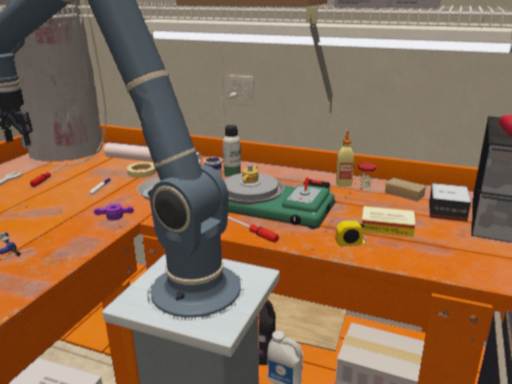

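View pics/side0.png

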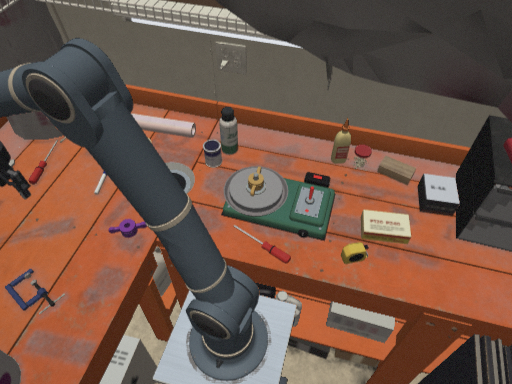

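View pics/wrist0.png

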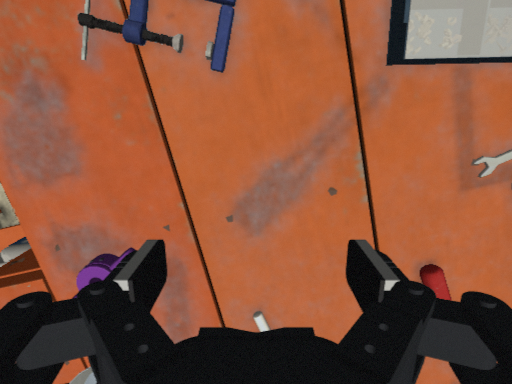

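```bash
python3 - <<'E'
import cv2
a=cv2.imread("pics/side0.png")[150:245,150:340]; cv2.imwrite("pics/side0c.png",cv2.resize(a,None,fx=4,fy=4,interpolation=cv2.INTER_CUBIC))
a=cv2.imread("pics/scene0.png")[130:240,140:340]; cv2.imwrite("pics/scene0c.png",cv2.resize(a,None,fx=4,fy=4,interpolation=cv2.INTER_CUBIC))
E
```

```text
(no output)
```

View pics/side0c.png

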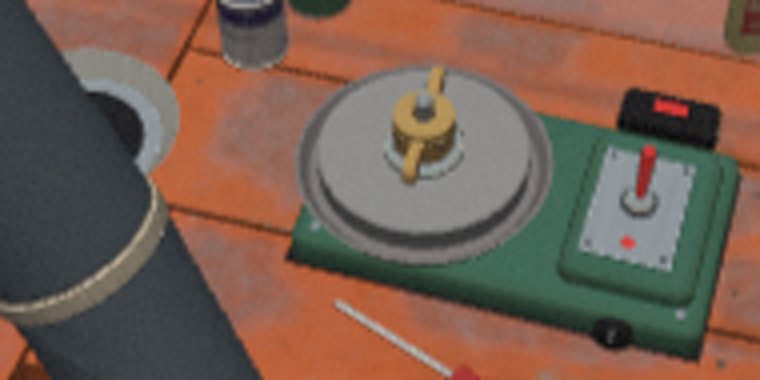

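View pics/scene0c.png

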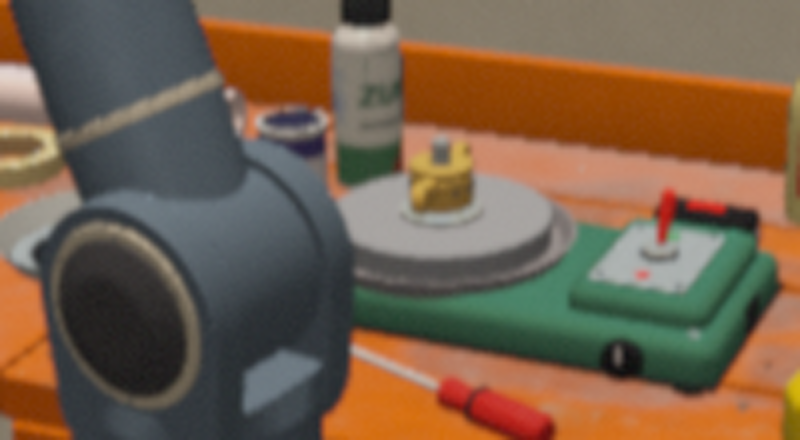

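```bash
cat > h.py <<'E'
import numpy as np, cv2
from bench import monitor, optics
from scipy.spatial.transform import Rotation as R
Kside=np.array([[402.8,0,262.4],[0,402.8,193.2],[0,0,1]])
Tside=np.array([[0.262,0.742,-0.617,-361.99],[-0.965,0.211,-0.155,-179.707],[0.015,0.636,0.771,1109.72],[0,0,0,1]])
Kscene=np.array([[477.6,0,262.5],[0,477.6,192.2],[0,0,1]])
Tscene=np.array([[0.361,0.376,-0.853,-833.167],[-0.932,0.143,-0.332,-499.86],[-0.003,0.916,0.402,674.566],[0,0,0,1]])
def ray(K,T,u,v):
    d=np.array([(u-K[0,2])/K[0,0],-(v-K[1,2])/K[1,1],-1]); return T[:3,3],T[:3,:3]@d
def atz(K,T,u,v,z):
    o,d=ray(K,T,u,v); return o+d*(z-o[2])/d[2]
def proj(K,T,P):
    P=np.atleast_2d(P); c=(P-T[:3,3])@T[:3,:3]; return np.c_[K[0,0]*c[:,0]/-c[:,2]+K[0,2], K[1,1]*-c[:,1]/-c[:,2]+K[1,2]]
def wristT(p,s):
    M=np.eye(4); M[:3,:3]=R.from_rotvec(s["tcp_rot"]).as_matrix(); M[:3,3]=s["tcp_pos"]; return M@p["tool_from_camera"]
def snap(name,fn,up=None):
    s=monitor.state(); p=optics.snapshot(name)
    T=p["T"] if "T" in p else wristT(p,s)
    im=p["img"][:,:,::-1]
    cv2.imwrite(fn,im); return p,T,s
E
python3 - <<'E'
from h import *
def s(u,v,z): return np.round(atz(Kside,Tside,150+u/4,150+v/4,z),1)[:2]
def c(u,v,z): return np.round(atz(Kscene,Tscene,140+u/4,130+v/4,z),1)[:2]
print("nose side",s(426,98,144),"scene",c(442,138,144))
print("hubtop side",s(423,113,124)," scene",c(442,160,124))
print("stone L/R side",s(318,165,81),s(530,160,81), "top/bot",s(430,67,81),s(415,235,81))
print("bush",s(640,198,81),c(660,248,81))
print("tip",s(649,150,119),c(668,194,119))
print("wings",s(410,168,117),s(437,75,117))
print("housing corners near left/right z0",s(287,258,0),s(700,355,0), "top", s(740,170,52))
print("dish rim right",s(180,125,24),"top",s(110,50,24),s(155,70,24),s(160,190,24))
print("tin base",s(253,60,0))
print("green dots red",s(628,243,75))
E
```

```text
nose side [481.2  53.3] scene [483.7  53.4]
hubtop side [482.1  56. ]  scene [486.6  54.9]
stone L/R side [439.4 134.4] [493.  -33.8] top/bot [572.4  75. ] [391.2  36.9]
bush [ 478.2 -130. ] [ 474.4 -131.9]
tip [ 498.1 -129.5] [ 492.8 -131.6]
wings [428.6  51.7] [532.4  57.9]
housing corners near left/right z0 [396.9 152.4] [ 395.5 -204.6] top [ 555.5 -205.3]
dish rim right [494.3 284.6] top [563.1 380.6] [550.9 331.1] [419.8 274.1]
tin base [608.6 258.4]
green dots red [ 434.7 -129.1]
```

```bash
cat >> h.py <<'E'
def plan(goals, pose=None):
    """goals: list of (x,y,z,yaw of tool y axis), tool down. prints increments, chained calls"""
    s=monitor.state()
    p=np.array(s["tcp_pos"]); Rm=R.from_rotvec(s["tcp_rot"])
    yv=Rm.as_matrix()[:,1]; print("t",round(s["time"],2),"pos",np.round(p,1),"yaw",round(np.arctan2(yv[1],yv[0]),3),"tilt z",np.round(Rm.as_matrix()[:,2],3),"q",np.round(s["joint_pos"],2),"F",np.round(s["wrist_force"],1),"open",round(s["opening"],1))
    if pose is not None: p,Rm=pose
    for g in goals:
        y=g[3]; Y=np.array([np.cos(y),np.sin(y),0]); Z=np.array([0,0,-1.]); X=np.cross(Y,Z)
        Rg=R.from_matrix(np.c_[X,Y,Z])
        d=Rm.inv().apply(np.array(g[:3])-p)/100; w=(Rm.inv()*Rg).as_rotvec()/1.5
        print(g,"d",np.round(d,3),"w",np.round(w,3),"rows>=",np.ceil(max(np.linalg.norm(d)*100/41.7,np.degrees(np.linalg.norm(w)*1.5)/7.16)))
        p,Rm=np.array(g[:3]),Rg
E
python3 - <<'E'
from h import *
plan([(230,600,275,1.2),(310,540,285,1.05),(370,460,285,.9),(430,380,285,.7),(470,300,285,.5),(500,210,285,.3),(520,120,285,.1),(530,30,280,-.1),(540,-60,260,-.2),(540,-131,220,-.2)])
E
```

```text
t 1.95 pos [154.4 657.1 248.3] yaw 1.34 tilt z [-0.  0. -1.] q [-1.37  0.47 -0.05  1.53  0.02  1.14 -0.08] F [ 1.1 -0.   0.2] open 85.4
(230, 600, 275, 1.2) d [-0.867 -0.383 -0.267] w [ 0.    -0.     0.093] rows>= 3.0
(310, 540, 285, 1.05) d [-0.963 -0.269 -0.1  ] w [0.  0.  0.1] rows>= 3.0
(370, 460, 285, 0.9) d [-0.919 -0.395  0.   ] w [0.  0.  0.1] rows>= 3.0
(430, 380, 285, 0.7) d [-0.967 -0.254  0.   ] w [0.    0.    0.133] rows>= 3.0
(470, 300, 285, 0.5) d [-0.87  -0.209  0.   ] w [0.    0.    0.133] rows>= 3.0
(500, 210, 285, 0.3) d [-0.934 -0.168  0.   ] w [0.    0.    0.133] rows>= 3.0
(520, 120, 285, 0.1) d [-0.919 -0.075  0.   ] w [0.    0.    0.133] rows>= 3.0
(530, 30, 280, -0.1) d [-0.905  0.01   0.05 ] w [0.    0.    0.133] rows>= 3.0
(540, -60, 260, -0.2) d [-0.886  0.189  0.2  ] w [0.    0.    0.067] rows>= 3.0
(540, -131, 220, -0.2) d [-0.696  0.141  0.4  ] w [0. 0. 0.] rows>= 2.0
```

Request:
step_arm --increments '[{"dx": -0.3, "dy": -0.13, "dz": -0.09, "wz": 0.03, "fingers": 1}, {"dx": -0.6, "dy": -0.26, "dz": -0.18, "wz": 0.06, "fingers": 1}, {"dx": -0.87, "dy": -0.38, "dz": -0.27, "wz": 0.09, "fingers": 1}]'

```text
invalid input
```

Request:
step_arm --increments '[{"wx": 0, "wy": 0, "wz": 0.03, "dx": -0.3, "dy": -0.13, "dz": -0.09, "fingers": 1}, {"wx": 0, "wy": 0, "wz": 0.06, "dx": -0.6, "dy": -0.26, "dz": -0.18, "fingers": 1}, {"wx": 0, "wy": 0, "wz": 0.09, "dx": -0.87, "dy": -0.38, "dz": -0.27, "fingers": 1}]'

```text
time: 2.2
tcp_pos: [231.5, 599.3, 275.4]
tcp_rot: [0.574, 3.088, -0.001]
wrist_force: [1.4, 0.3, -0.5]
opening: 51.5
```

Request:
step_arm --increments '[{"wx": 0, "wy": 0, "wz": 0.1, "dx": -0.96, "dy": -0.27, "dz": -0.1, "fingers": 1}, {"wx": 0, "wy": 0, "wz": 0.1, "dx": -0.96, "dy": -0.27, "dz": -0.1, "fingers": 1}, {"wx": 0, "wy": 0, "wz": 0.1, "dx": -0.96, "dy": -0.27, "dz": -0.1, "fingers": 1}]'

```text
time: 2.45
tcp_pos: [316.8, 536.3, 286.5]
tcp_rot: [0.814, 3.03, 0.0]
wrist_force: [0.1, 0.1, -0.1]
opening: 12.2
```

Request:
step_arm --increments '[{"wx": 0, "wy": 0, "wz": 0.1, "dx": -0.92, "dy": -0.4, "dz": 0, "fingers": 1}, {"wx": 0, "wy": 0, "wz": 0.1, "dx": -0.92, "dy": -0.4, "dz": 0, "fingers": 1}, {"wx": 0, "wy": 0, "wz": 0.1, "dx": -0.92, "dy": -0.4, "dz": 0, "fingers": 1}]'

```text
time: 2.7
tcp_pos: [375.4, 455.0, 285.7]
tcp_rot: [1.038, 2.962, -0.002]
wrist_force: [0.4, -0.5, -0.7]
opening: 0.1
```

Request:
step_arm --increments '[{"wx": 0, "wy": 0, "wz": 0.13, "dx": -0.97, "dy": -0.25, "dz": 0, "fingers": 1}, {"wx": 0, "wy": 0, "wz": 0.13, "dx": -0.97, "dy": -0.25, "dz": 0, "fingers": 1}, {"wx": 0, "wy": 0, "wz": 0.13, "dx": -0.97, "dy": -0.25, "dz": 0, "fingers": 1}]'

```text
time: 2.95
tcp_pos: [435.6, 375.1, 285.8]
tcp_rot: [1.324, 2.845, -0.002]
wrist_force: [-0.7, -0.7, 0.5]
opening: 0.3
```

Request:
step_arm --increments '[{"wx": 0, "wy": 0, "wz": 0.13, "dx": -0.87, "dy": -0.21, "dz": 0, "fingers": 1}, {"wx": 0, "wy": 0, "wz": 0.13, "dx": -0.87, "dy": -0.21, "dz": 0, "fingers": 1}, {"wx": 0, "wy": 0, "wz": 0.13, "dx": -0.87, "dy": -0.21, "dz": 0, "fingers": 1}]'

```text
time: 3.2
tcp_pos: [476.4, 292.9, 285.9]
tcp_rot: [1.599, 2.7, -0.003]
wrist_force: [0.8, -1.1, 0.7]
opening: 0.2
```

Request:
step_arm --increments '[{"wx": 0, "wy": 0, "wz": 0.13, "dx": -0.93, "dy": -0.17, "dz": 0, "fingers": 1}, {"wx": 0, "wy": 0, "wz": 0.13, "dx": -0.93, "dy": -0.17, "dz": 0, "fingers": 1}, {"wx": 0, "wy": 0, "wz": 0.13, "dx": -0.93, "dy": -0.17, "dz": 0, "fingers": 1}]'

```text
time: 3.45
tcp_pos: [505.6, 204.5, 285.9]
tcp_rot: [1.851, 2.534, -0.002]
wrist_force: [0.1, -0.4, -0.8]
opening: -0.0
```

Request:
step_arm --increments '[{"wx": 0, "wy": 0, "wz": 0.13, "dx": -0.92, "dy": -0.08, "dz": 0, "fingers": 1}, {"wx": 0, "wy": 0, "wz": 0.13, "dx": -0.92, "dy": -0.08, "dz": 0, "fingers": 1}, {"wx": 0, "wy": 0, "wz": 0.13, "dx": -0.92, "dy": -0.08, "dz": 0, "fingers": 1}]'

```text
time: 3.7
tcp_pos: [526.0, 114.1, 286.0]
tcp_rot: [2.09, 2.341, -0.002]
wrist_force: [0.4, -1.3, -0.2]
opening: 0.1
```

Request:
step_arm --increments '[{"wx": 0, "wy": 0, "wz": 0.13, "dx": -0.9, "dy": 0.01, "dz": 0.05, "fingers": 1}, {"wx": 0, "wy": 0, "wz": 0.13, "dx": -0.9, "dy": 0.01, "dz": 0.05, "fingers": 1}, {"wx": 0, "wy": 0, "wz": 0.13, "dx": -0.9, "dy": 0.01, "dz": 0.05, "fingers": 1}]'

```text
time: 3.95
tcp_pos: [537.0, 24.6, 280.7]
tcp_rot: [2.308, 2.126, -0.003]
wrist_force: [0.5, 0.2, 1.2]
opening: 0.2
```

Request:
step_arm --increments '[{"wx": 0, "wy": 0, "wz": 0.07, "dx": -0.89, "dy": 0.19, "dz": 0.2, "fingers": 1}, {"wx": 0, "wy": 0, "wz": 0.07, "dx": -0.89, "dy": 0.19, "dz": 0.2, "fingers": 1}, {"wx": 0, "wy": 0, "wz": 0.07, "dx": -0.89, "dy": 0.19, "dz": 0.2, "fingers": 1}]'

```text
time: 4.2
tcp_pos: [548.8, -64.3, 259.8]
tcp_rot: [2.413, 2.008, -0.005]
wrist_force: [-0.7, -0.5, 0.4]
opening: -0.4
```

Now measure toggle, nut and dish (arm out of the dish's way).

```bash
python3 - <<'E'
from h import *
for n in ["side","scene","wrist"]:
    p,T,s=snap(n,f"pics/{n}1.png")
    if n=="wrist": np.savez("w1.npz",T=T,K=p["intrinsics"])
    im=cv2.imread(f"pics/{n}1.png")
    if n!="wrist":
        c={"side":(130,130,340,245),"scene":(120,130,340,240)}[n]
        cv2.imwrite(f"pics/{n}1c.png",cv2.resize(im[c[1]:c[3],c[0]:c[2]],None,fx=3.6,fy=3.6,interpolation=cv2.INTER_CUBIC))
plan([])
E
```

```text
t 4.35 pos [549.5 -57.8 260.1] yaw -0.177 tilt z [-0.001  0.    -1.   ] q [-0.43  0.28  0.57  1.84 -0.17  1.07  0.03] F [-0.2  0.2  0.3] open -0.3
```

View pics/side1c.png

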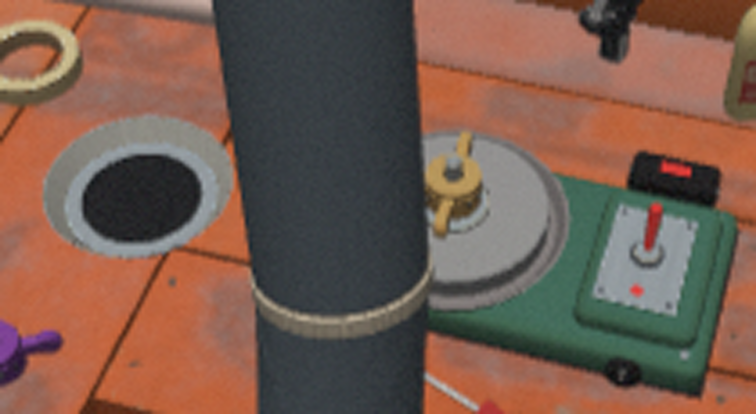

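View pics/scene1c.png

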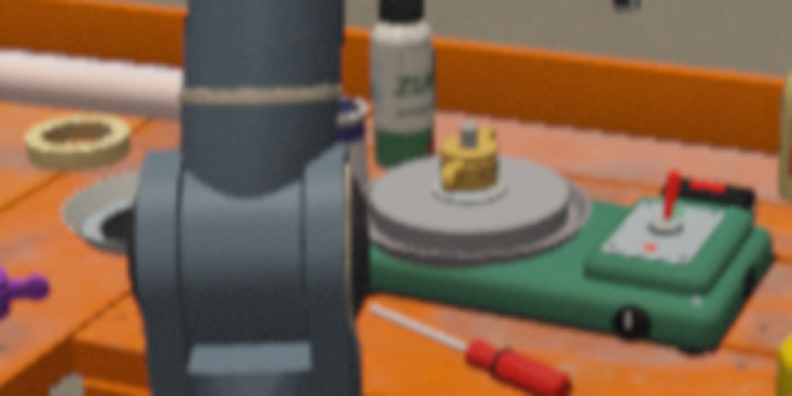

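View pics/wrist1.png

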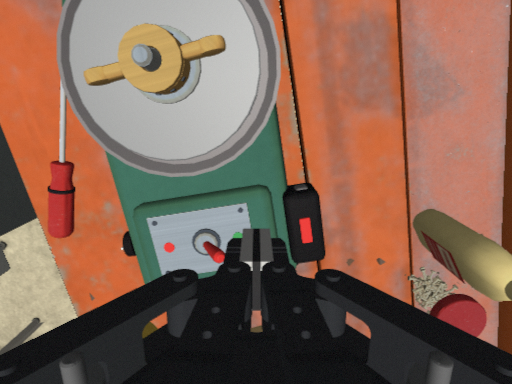

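```bash
python3 - <<'E'
from h import *
w=np.load("w1.npz"); K,T=w["K"],w["T"]
W=lambda u,v,z:np.round(atz(K,T,u,v,z),1)[:2]
print("nose",W(146,55,144),"flange c",W(168,63,88),"bush",W(207,241,81),"tip",W(217,256,121))
print("wings",W(87,76,120),W(224,44,120))
print("red dot",W(169,247,73),"green",W(239,236,73))
S=lambda u,v,z:np.round(atz(Kside,Tside,130+u/3.6,130+v/3.6,z),1)[:2]
print("side nose",S(455,160,144),"bush",S(647,250,81),"tip",S(656,206,121))
for nm,pts,z in [("rim",[(43,195),(233,180),(140,115),(130,258)],24),("black",[(82,205),(202,192),(145,153),(140,243)],3),("ring",[(65,205),(220,190),(145,140),(138,252)],3)]:
    P=np.array([S(*q,z) for q in pts]); print(nm,P.tolist())
# ellipse projections of dish hypotheses
a=np.linspace(0,2*np.pi,60)
E
```

```text
nose [487.3  57.8] flange c [488.3  59.6] bush [ 482.2 -122.5] tip [ 498.5 -122.7]
wings [427.7  56.2] [543.9  59.5]
red dot [ 436.2 -125.4] green [ 516.8 -126.4]
side nose [481.4  53.7] bush [ 478.2 -129.1] tip [ 497.5 -129.2]
rim [[430.0, 459.7], [499.6, 287.7], [557.0, 412.3], [380.4, 345.6]]
black [[443.9, 429.0], [492.7, 320.8], [526.1, 397.0], [414.6, 354.0]]
ring [[439.3, 445.3], [500.1, 304.4], [543.0, 404.3], [403.7, 351.4]]
```

```bash
python3 - <<'E'
from h import *
plan([(548,-130,190,-.18),(548,-130,115,-.0)])
E
```

```text
t 4.35 pos [549.5 -57.8 260.1] yaw -0.177 tilt z [-0.001  0.    -1.   ] q [-0.43  0.28  0.57  1.84 -0.17  1.07  0.03] F [-0.2  0.2  0.3] open -0.3
(548, -130, 190, -0.18) d [-0.713  0.113  0.701] w [-0.    -0.     0.002] rows>= 3.0
(548, -130, 115, -0.0) d [0.   0.   0.75] w [ 0.    0.   -0.12] rows>= 2.0
```

Request:
step_arm --increments '[{"wx": 0, "wy": 0, "wz": -0.12, "dx": -0.71, "dy": 0.11, "dz": 0.7, "fingers": 1}, {"wx": 0, "wy": 0, "wz": -0.12, "dx": -0.71, "dy": 0.11, "dz": 0.7, "fingers": 1}, {"wx": 0, "wy": 0, "wz": -0.12, "dx": -0.71, "dy": 0.11, "dz": 0.7, "fingers": 1}, {"wx": 0, "wy": 0, "wz": -0.12, "dx": -0.71, "dy": 0.11, "dz": 0.7, "fingers": 1}, {"wx": 0, "wy": 0, "wz": -0.12, "dx": -0.71, "dy": 0.11, "dz": 0.7, "fingers": 1}, {"wx": 0, "wy": 0, "wz": -0.12, "dx": -0.71, "dy": 0.11, "dz": 0.7, "fingers": 1}]'

```text
time: 4.85
tcp_pos: [549.2, -126.6, 191.1]
tcp_rot: [2.212, 2.231, 0.003]
wrist_force: [-0.5, -0.4, -0.1]
opening: 0.1
```

```bash
python3 - <<'E'
from h import *
plan([])
p,T,s=snap("wrist","pics/wrist2.png"); np.savez("w2.npz",T=T,K=p["intrinsics"])
plan([])
E
```

```text
t 4.85 pos [ 549.2 -126.6  191.1] yaw 0.008 tilt z [ 0.002  0.001 -1.   ] q [-0.26  0.37  0.53  1.89 -0.23  0.94  0.39] F [-0.5 -0.4 -0.1] open 0.1
t 4.9 pos [ 549.4 -126.6  191.4] yaw 0.009 tilt z [ 0.002  0.001 -1.   ] q [-0.26  0.37  0.53  1.89 -0.23  0.94  0.39] F [-0.  -0.2 -0.2] open -0.2
```

View pics/wrist2.png

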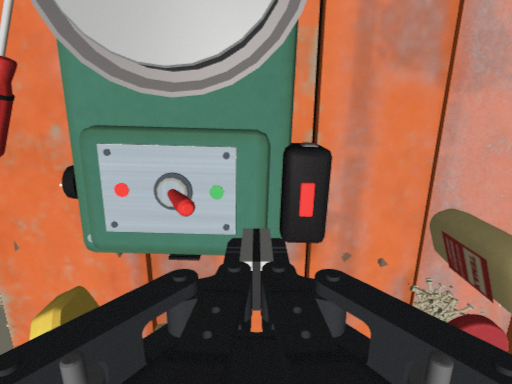

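```bash
python3 - <<'E'
from h import *
w=np.load("w2.npz"); K,T=w["K"],w["T"]
W=lambda u,v,z:np.round(atz(K,T,u,v,z),1)[:2]
print("bush",W(173,190,81),"tip",W(184,205,119),"red",W(122,189,73),"green",W(217,192,73), "fingertip px->",proj(K,T,np.array([monitor.state()["tcp_pos"]])+[0,0,-17]))
print("battery",W(291,195,74),W(330,190,74))
plan([(543,-128,108,0),(487,-128,108,0),(520,-128,108,0)])
E
```

```text
bush [ 481.3 -123.1] tip [ 498.8 -123.4] red [ 436.6 -124.7] green [ 515.8 -126.7] fingertip px-> [[258.16996797 244.59193777]]
battery [ 577.9 -128.6] [ 610.2 -124. ]
t 4.9 pos [ 549.4 -126.6  191.4] yaw 0.009 tilt z [ 0.002  0.001 -1.   ] q [-0.26  0.37  0.53  1.89 -0.23  0.94  0.39] F [-0.  -0.2 -0.2] open -0.2
(543, -128, 108, 0) d [-0.014 -0.066  0.833] w [ 0.001 -0.001  0.006] rows>= 3.0
(487, -128, 108, 0) d [ 0.   -0.56  0.  ] w [0. 0. 0.] rows>= 2.0
(520, -128, 108, 0) d [0.   0.33 0.  ] w [0. 0. 0.] rows>= 1.0
```

Request:
step_arm --increments '[{"wx": 0, "wy": 0, "wz": 0, "dx": 0, "dy": -0.07, "dz": 0.83, "fingers": 1}, {"wx": 0, "wy": 0, "wz": 0, "dx": 0, "dy": -0.07, "dz": 0.83, "fingers": 1}, {"wx": 0, "wy": 0, "wz": 0, "dx": 0, "dy": -0.07, "dz": 0.83, "fingers": 1}, {"wx": 0, "wy": 0, "wz": 0, "dx": 0, "dy": -0.07, "dz": 0.83, "fingers": 1}, {"wx": 0, "wy": 0, "wz": 0, "dx": 0, "dy": -0.07, "dz": 0.83, "fingers": 1}]'

```text
time: 5.32
tcp_pos: [543.0, -128.6, 109.5]
tcp_rot: [2.212, 2.226, 0.004]
wrist_force: [-1.1, 0.3, 0.6]
opening: 0.4
```

Request:
step_arm --increments '[{"wx": 0, "wy": 0, "wz": 0, "dx": 0, "dy": -0.15, "dz": 0, "fingers": 1}, {"wx": 0, "wy": 0, "wz": 0, "dx": 0, "dy": -0.3, "dz": 0, "fingers": 1}, {"wx": 0, "wy": 0, "wz": 0, "dx": 0, "dy": -0.4, "dz": 0, "fingers": 1}, {"wx": 0, "wy": 0, "wz": 0, "dx": 0, "dy": -0.5, "dz": 0, "fingers": 1}, {"wx": 0, "wy": 0, "wz": 0, "dx": 0, "dy": -0.54, "dz": 0, "fingers": 1}, {"wx": 0, "wy": 0, "wz": 0, "dx": 0, "dy": -0.54, "dz": 0, "fingers": 1}]'

```text
time: 5.82
tcp_pos: [487.5, -129.3, 108.4]
tcp_rot: [2.215, 2.226, 0.003]
wrist_force: [0.1, 0.4, -0.0]
opening: -0.1
```

```bash
python3 - <<'E'
from h import *
plan([])
p,T,s=snap("wrist","pics/wrist3.png"); np.savez("w3.npz",T=T,K=p["intrinsics"])
E
```

```text
t 5.82 pos [ 487.5 -129.3  108.4] yaw 0.005 tilt z [ 0.003  0.    -1.   ] q [-0.22  0.4   0.49  2.09 -0.29  0.71  0.47] F [ 0.1  0.4 -0. ] open -0.1
```

View pics/wrist3.png

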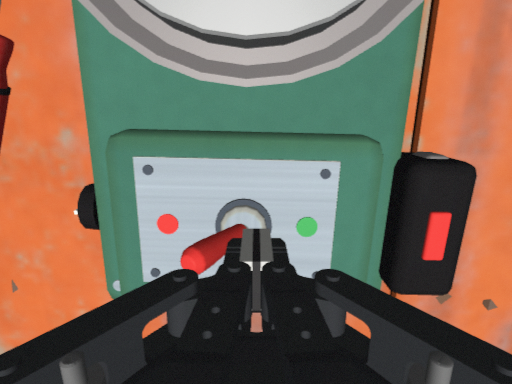

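```bash
python3 - <<'E'
from h import *
plan([(495,-128,200,0),(490,-50,235,.8),(482,54,235,1.6)])
E
```

```text
t 5.87 pos [ 487.6 -129.2  108.1] yaw 0.005 tilt z [ 0.002  0.    -1.   ] q [-0.22  0.4   0.49  2.09 -0.29  0.71  0.47] F [ 0.2 -0.5  0.6] open -0.0
(495, -128, 200, 0) d [ 0.012  0.076 -0.919] w [ 0.001 -0.     0.003] rows>= 3.0
(490, -50, 235, 0.8) d [ 0.78 -0.05 -0.35] w [ 0.     0.    -0.533] rows>= 7.0
(482, 54, 235, 1.6) d [0.782 0.69  0.   ] w [ 0.     0.    -0.533] rows>= 7.0
```

Request:
step_arm --increments '[{"wx": 0, "wy": 0, "wz": 0, "dx": 0, "dy": 0.12, "dz": 0, "fingers": 1}, {"wx": 0, "wy": 0, "wz": 0, "dx": 0, "dy": 0.1, "dz": -0.92, "fingers": 1}, {"wx": 0, "wy": 0, "wz": 0, "dx": 0, "dy": 0.1, "dz": -0.92, "fingers": 1}, {"wx": 0, "wy": 0, "wz": 0, "dx": 0, "dy": 0.1, "dz": -0.92, "fingers": 1}]'

```text
time: 6.2
tcp_pos: [500.5, -130.6, 204.3]
tcp_rot: [2.211, 2.222, 0.007]
wrist_force: [0.6, -1.0, 0.3]
opening: -0.3
```

Request:
step_arm --increments '[{"wx": 0, "wy": 0, "wz": -0.53, "dx": 0.78, "dy": -0.05, "dz": -0.35, "fingers": -1}, {"wx": 0, "wy": 0, "wz": -0.53, "dx": 0.78, "dy": -0.05, "dz": -0.35, "fingers": -1}, {"wx": 0, "wy": 0, "wz": -0.53, "dx": 0.78, "dy": -0.05, "dz": -0.35, "fingers": -1}, {"wx": 0, "wy": 0, "wz": -0.53, "dx": 0.78, "dy": -0.05, "dz": -0.35, "fingers": -1}, {"wx": 0, "wy": 0, "wz": -0.53, "dx": 0.78, "dy": -0.05, "dz": -0.35, "fingers": -1}, {"wx": 0, "wy": 0, "wz": -0.53, "dx": 0.78, "dy": -0.05, "dz": -0.35, "fingers": -1}, {"wx": 0, "wy": 0, "wz": -0.53, "dx": 0.78, "dy": -0.05, "dz": -0.35, "fingers": -1}]'

```text
time: 6.78
tcp_pos: [491.9, -51.1, 234.4]
tcp_rot: [1.173, 2.914, 0.0]
wrist_force: [0.1, -0.7, 0.1]
opening: 83.3
```

Request:
step_arm --increments '[{"wx": 0, "wy": 0, "wz": -0.53, "dx": 0.78, "dy": 0.69, "dz": 0, "fingers": -1}, {"wx": 0, "wy": 0, "wz": -0.53, "dx": 0.78, "dy": 0.69, "dz": 0, "fingers": -1}, {"wx": 0, "wy": 0, "wz": -0.53, "dx": 0.78, "dy": 0.69, "dz": 0, "fingers": -1}, {"wx": 0, "wy": 0, "wz": -0.53, "dx": 0.78, "dy": 0.69, "dz": 0, "fingers": -1}, {"wx": 0, "wy": 0, "wz": -0.53, "dx": 0.78, "dy": 0.69, "dz": 0, "fingers": -1}, {"wx": 0, "wy": 0, "wz": -0.53, "dx": 0.78, "dy": 0.69, "dz": 0, "fingers": -1}, {"wx": 0, "wy": 0, "wz": -0.53, "dx": 0.78, "dy": 0.69, "dz": 0, "fingers": -1}, {"wx": 0, "wy": 0, "wz": -0.53, "dx": 0.78, "dy": 0.69, "dz": 0, "fingers": -1}, {"wx": 0, "wy": 0, "wz": -0.53, "dx": 0.78, "dy": 0.69, "dz": 0, "fingers": -1}]'

```text
time: 7.53
tcp_pos: [484.0, 52.5, 234.3]
tcp_rot: [0.036, -3.141, 0.0]
wrist_force: [-0.8, -0.1, 0.5]
opening: 85.4
```

```bash
python3 - <<'E'
from h import *
plan([])
p,T,s=snap("wrist","pics/wrist4.png"); np.savez("w4.npz",T=T,K=p["intrinsics"])
p,T,s=snap("side","pics/side4.png")
im=cv2.imread("pics/side4.png"); cv2.imwrite("pics/side4c.png",cv2.resize(im[110:250,130:345],None,fx=3.6,fy=3.6,interpolation=cv2.INTER_CUBIC))
plan([])
E
```

```text
t 7.53 pos [484.   52.5 234.3] yaw 1.594 tilt z [-0. -0. -1.] q [-0.41  0.17  0.24  2.   -0.05  0.98  1.45] F [-0.8 -0.1  0.5] open 85.4
t 7.63 pos [483.9  52.5 234.2] yaw 1.594 tilt z [-0. -0. -1.] q [-0.41  0.17  0.24  2.   -0.05  0.98  1.45] F [-1.   0.1 -0.6] open 85.2
```

View pics/wrist4.png

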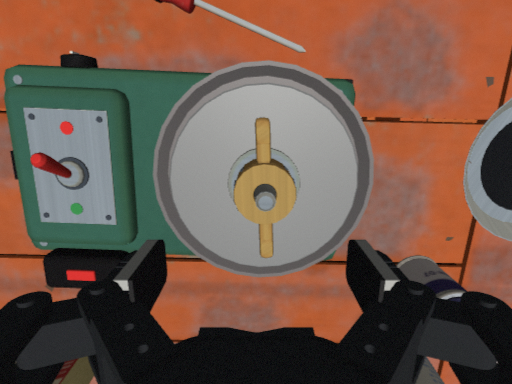

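View pics/side4c.png

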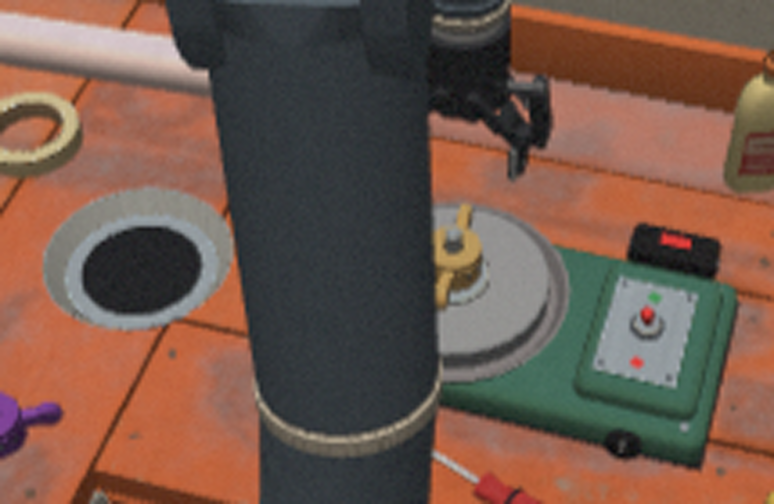

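```bash
python3 - <<'E'
from h import *
w=np.load("w4.npz"); K,T=w["K"],w["T"]
W=lambda u,v,z:np.round(atz(K,T,u,v,z),1)[:2]
print("nose",W(266,199,144),"hub",W(265,192,124),"flange",W(264.5,178,88),"stone",W(265,172,81),"bush",W(72,174,81))
print("wings",W(263,120,120),W(266,255,120), "hub L R",W(235,192,124),W(297,192,124))
P=np.array([monitor.state()["tcp_pos"]]); print("under tcp at z124",proj(K,T,P*[1,1,0]+[0,0,124]),"z144",proj(K,T,P*[1,1,0]+[0,0,144]))
E
```

```text
nose [480.4  59.8] hub [480.5  59.6] flange [477.1  60. ] stone [472.9  60.6] bush [ 479.  -121.5]
wings [423.9  56.4] [538.9  62.4] hub L R [481.1  35.3] [480.   85.6]
under tcp at z124 [[256.15177144 195.76457536]] z144 [[256.14709109 203.19802751]]
```

```bash
python3 - <<'E'
from h import *
p=np.array([484,52.5,234.3])
for off in [(0,-42.5,-4),(0,-57,-4),(11,-50,-4),(-11,-50,-4)]:
    q=proj(Kside,Tside,p+np.array(off))[0]; print(off,np.round(q,1),"crop",np.round(3.6*(q-[130,110]),0))
q=proj(Kside,Tside,[482,59.5,144])[0];print("nose pred crop",3.6*(q-[130,110]))
q=proj(Kside,Tside,[482,53.5,144])[0];print("nose pred crop",3.6*(q-[130,110]))
im=cv2.imread("pics/side4.png"); cv2.imwrite("pics/side4d.png",cv2.resize(im[110:200,230:300],None,fx=8,fy=6.5,interpolation=cv2.INTER_CUBIC))
E
```

```text
(0, -42.5, -4) [270.7 157.7] crop [507. 172.]
(0, -57, -4) [275.3 158.6] crop [523. 175.]
(11, -50, -4) [274.  155.7] crop [518. 164.]
(-11, -50, -4) [272.2 160.7] crop [512. 182.]
nose pred crop [449.70109126 229.91542146]
nose pred crop [456.13303401 231.27625494]
```

View pics/side4d.png

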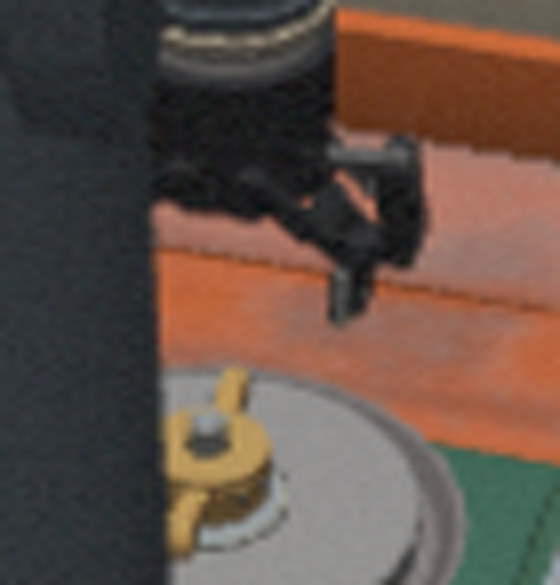

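```bash
python3 - <<'E'
from h import *
plan([(481.5,57.5,158,1.61),(481.5,57.5,108,1.61)])
E
```

```text
t 7.63 pos [483.9  52.5 234.2] yaw 1.594 tilt z [-0. -0. -1.] q [-0.41  0.17  0.24  2.   -0.05  0.98  1.45] F [-1.   0.1 -0.6] open 85.2
(481.5, 57.5, 158, 1.61) d [0.023 0.051 0.762] w [-0.    -0.    -0.011] rows>= 2.0
(481.5, 57.5, 108, 1.61) d [0.  0.  0.5] w [0. 0. 0.] rows>= 2.0
```

Request:
step_arm --increments '[{"wx": 0, "wy": 0, "wz": -0.01, "dx": 0.02, "dy": 0.05, "dz": 0.4, "fingers": -1}, {"wx": 0, "wy": 0, "wz": -0.01, "dx": 0.02, "dy": 0.05, "dz": 0.76, "fingers": -1}, {"wx": 0, "wy": 0, "wz": -0.01, "dx": 0.02, "dy": 0.05, "dz": 0.76, "fingers": -1}, {"wx": 0, "wy": 0, "wz": -0.01, "dx": 0.02, "dy": 0.05, "dz": 0.76, "fingers": -1}, {"wx": 0, "wy": 0, "wz": -0.01, "dx": 0.02, "dy": 0.05, "dz": 0.76, "fingers": -1}]'

```text
time: 8.05
tcp_pos: [482.9, 57.5, 159.7]
tcp_rot: [-0.06, 3.139, 0.0]
wrist_force: [0.1, -0.1, 1.1]
opening: 85.9
```

```bash
python3 - <<'E'
from h import *
p,T,s=snap("wrist","pics/wrist5.png"); np.savez("w5.npz",T=T,K=p["intrinsics"])
plan([(481.5,57.5,108,1.61)])
E
```

```text
t 8.1 pos [483.3  57.6 160.2] yaw 1.609 tilt z [ 0.004  0.001 -1.   ] q [-0.4   0.27  0.23  2.08 -0.08  0.8   1.49] F [ 0.3 -0.7  0.8] open 85.4
(481.5, 57.5, 108, 1.61) d [ 0.02  -0.001  0.522] w [ 0.     0.002 -0.   ] rows>= 2.0
```

View pics/wrist5.png

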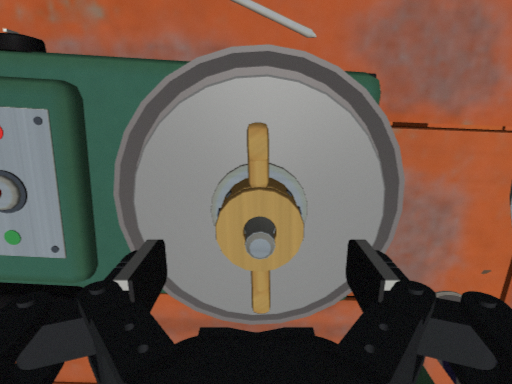

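```bash
python3 - <<'E'
from h import *
w=np.load("w5.npz"); K,T=w["K"],w["T"]
W=lambda u,v,z:np.round(atz(K,T,u,v,z),1)[:2]
print("nose",W(260.5,244,144),"hub",W(260.5,229,124),"flange",W(259.5,198,88),"wings",W(258,125,123),W(261,313,123),"stone",W(259,185,81))
plan([(481,58.8,108,1.61)])
E
```

```text
nose [480.9  59.6] hub [481.   59.9] flange [473.2  59.4] wings [422.7  56.2] [538.2  62.7] stone [465.9  58.8]
t 8.1 pos [483.3  57.6 160.2] yaw 1.609 tilt z [ 0.004  0.001 -1.   ] q [-0.4   0.27  0.23  2.08 -0.08  0.8   1.49] F [ 0.3 -0.7  0.8] open 85.4
(481, 58.8, 108, 1.61) d [0.024 0.013 0.522] w [ 0.     0.002 -0.   ] rows>= 2.0
```

Request:
step_arm --increments '[{"wx": 0, "wy": 0, "wz": 0, "dx": 0.02, "dy": 0.014, "dz": 0.3, "fingers": -1}, {"wx": 0, "wy": 0, "wz": 0, "dx": 0.02, "dy": 0.014, "dz": 0.45, "fingers": -1}, {"wx": 0, "wy": 0, "wz": 0, "dx": 0.02, "dy": 0.014, "dz": 0.52, "fingers": -1}, {"wx": 0, "wy": 0, "wz": 0, "dx": 0.02, "dy": 0.014, "dz": 0.52, "fingers": -1}, {"wx": 0, "wy": 0, "wz": 0, "dx": 0.02, "dy": 0.014, "dz": 0.52, "fingers": -1}]'

```text
time: 8.52
tcp_pos: [480.8, 58.9, 107.6]
tcp_rot: [-0.061, 3.139, 0.001]
wrist_force: [0.3, -0.5, -0.9]
opening: 85.4
```

Request:
step_arm --increments '[{"wx": 0, "wy": 0, "wz": 0, "dx": 0, "dy": 0, "dz": 0, "fingers": 1}, {"wx": 0, "wy": 0, "wz": 0, "dx": 0, "dy": 0, "dz": 0, "fingers": 1}, {"wx": 0, "wy": 0, "wz": 0, "dx": 0, "dy": 0, "dz": 0, "fingers": 1}, {"wx": 0, "wy": 0, "wz": 0, "dx": 0, "dy": 0, "dz": 0, "fingers": 1}, {"wx": 0, "wy": 0, "wz": 0, "dx": 0, "dy": 0, "dz": 0, "fingers": 1}]' --force 25

```text
time: 8.93
tcp_pos: [480.4, 59.1, 107.5]
tcp_rot: [-0.061, 3.139, 0.001]
wrist_force: [-1.2, 0.2, 6.5]
opening: 52.3
```

```bash
python3 - <<'E'
from h import *
p,T,s=snap("wrist","pics/wrist6.png")
plan([])
E
```

```text
t 8.98 pos [480.4  59.1 107.5] yaw 1.61 tilt z [ 0.002  0.001 -1.   ] q [-0.38  0.35  0.21  2.12 -0.11  0.68  1.51] F [-0.9  0.9  5.8] open 52.2
```

View pics/wrist6.png

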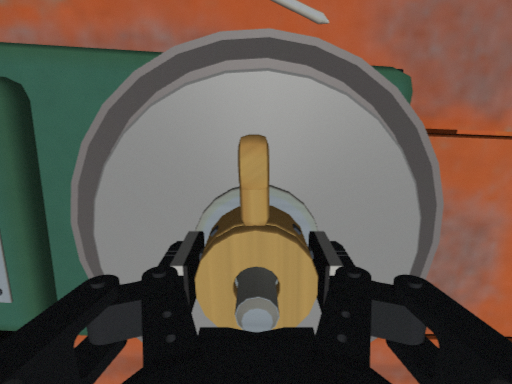

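Request:
step_arm --increments '[{"wx": 0, "wy": 0, "wz": 0.25, "dx": 0, "dy": 0, "dz": 0, "fingers": 1}, {"wx": 0, "wy": 0, "wz": 0.25, "dx": 0, "dy": 0, "dz": 0, "fingers": 1}, {"wx": 0, "wy": 0, "wz": 0.25, "dx": 0, "dy": 0, "dz": 0, "fingers": 1}, {"wx": 0, "wy": 0, "wz": 0.25, "dx": 0, "dy": 0, "dz": 0, "fingers": 1}]'

```text
time: 9.32
tcp_pos: [480.8, 59.2, 107.5]
tcp_rot: [0.53, 3.094, 0.002]
wrist_force: [0.0, 0.2, 5.9]
opening: 52.3
```

Request:
step_arm --increments '[{"wx": 0, "wy": 0, "wz": 0.5, "dx": 0, "dy": 0, "dz": 0, "fingers": 1}, {"wx": 0, "wy": 0, "wz": 0.5, "dx": 0, "dy": 0, "dz": 0, "fingers": 1}, {"wx": 0, "wy": 0, "wz": 0.5, "dx": 0, "dy": 0, "dz": 0, "fingers": 1}, {"wx": 0, "wy": 0, "wz": 0.5, "dx": 0, "dy": 0, "dz": -0.005, "fingers": 1}, {"wx": 0, "wy": 0, "wz": 0.5, "dx": 0, "dy": 0, "dz": -0.01, "fingers": 1}, {"wx": 0, "wy": 0, "wz": 0.5, "dx": 0, "dy": 0, "dz": -0.01, "fingers": 1}, {"wx": 0, "wy": 0, "wz": 0.5, "dx": 0, "dy": 0, "dz": -0.01, "fingers": 1}]'

```text
time: 9.9
tcp_pos: [481.1, 61.4, 107.9]
tcp_rot: [1.623, 2.688, 0.006]
wrist_force: [1.9, 5.5, -1.7]
opening: 52.0
```

```bash
python3 - <<'E'
from h import *
plan([])
print(monitor.state()["ft_torque"])
E
```

```text
t 9.9 pos [481.1  61.4 107.9] yaw 0.484 tilt z [ 0.003  0.003 -1.   ] q [-0.61  0.37  0.49  2.14 -0.28  0.69  0.55] F [ 1.9  5.5 -1.7] open 52.0
[ 0.96774153 -0.49527178  0.00534449]
```

Request:
step_arm --increments '[{"wx": 0, "wy": 0, "wz": 0.08, "dx": 0, "dy": 0, "dz": -0.002, "fingers": 1}, {"wx": 0, "wy": 0, "wz": 0.16, "dx": 0, "dy": 0, "dz": -0.004, "fingers": 1}, {"wx": 0, "wy": 0, "wz": 0.24, "dx": 0, "dy": 0, "dz": -0.006, "fingers": 1}, {"wx": 0, "wy": 0, "wz": 0.32, "dx": 0, "dy": 0, "dz": -0.009, "fingers": 1}, {"wx": 0, "wy": 0, "wz": 0.4, "dx": 0, "dy": 0, "dz": -0.012, "fingers": 1}, {"wx": 0, "wy": 0, "wz": 0.48, "dx": 0, "dy": 0, "dz": -0.015, "fingers": 1}, {"wx": 0, "wy": 0, "wz": 0.48, "dx": 0, "dy": 0, "dz": -0.015, "fingers": 1}]'

```text
time: 10.48
tcp_pos: [483.2, 62.1, 109.8]
tcp_rot: [2.465, 1.944, 0.012]
wrist_force: [7.8, 7.1, -3.8]
opening: 52.1
```

```bash
python3 - <<'E'
from h import *
p,T,s=snap("wrist","pics/wrist7.png")
plan([])
print(monitor.state()["ft_torque"])
E
```

```text
t 10.53 pos [483.3  62.1 109.8] yaw -0.232 tilt z [ 0.008  0.003 -1.   ] q [-0.76  0.41  0.68  2.14 -0.39  0.71 -0.05] F [ 7.2  6.5 -3.8] open 51.6
[ 1.28758122 -1.36592538  0.02948569]
```

View pics/wrist7.png

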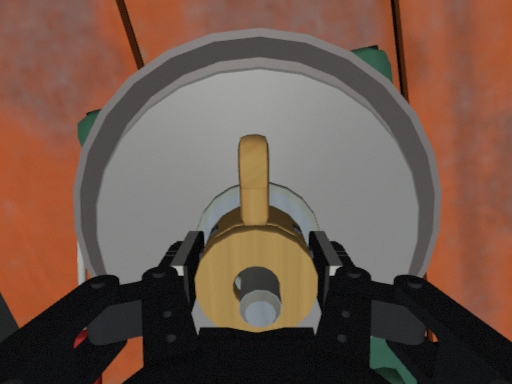

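```bash
python3 - <<'E'
from h import *
A=[];B=[]
for y,px,py in [(1.61,480.4,59.1),(.484,481.1,61.4),(-.232,483.3,62.1)]:
    A+=[[1,0,-np.sin(y),np.cos(y)],[0,1,np.cos(y),np.sin(y)]];B+=[px,py]
x,r,*_=np.linalg.lstsq(np.array(A),np.array(B),rcond=None); print(x,r)
E
```

```text
[ 4.82892759e+02  5.94709752e+01  2.56642637e+00 -3.90120172e-01] [0.14799698]
```

Request:
step_arm --increments '[{"wx": 0, "wy": 0, "wz": 0.08, "dx": 0.008, "dy": 0.01, "dz": -0.003, "fingers": 1}, {"wx": 0, "wy": 0, "wz": 0.16, "dx": 0.016, "dy": 0.02, "dz": -0.006, "fingers": 1}, {"wx": 0, "wy": 0, "wz": 0.24, "dx": 0.018, "dy": 0.03, "dz": -0.009, "fingers": 1}, {"wx": 0, "wy": 0, "wz": 0.32, "dx": 0.018, "dy": 0.04, "dz": -0.011, "fingers": 1}, {"wx": 0, "wy": 0, "wz": 0.4, "dx": 0.018, "dy": 0.045, "dz": -0.014, "fingers": 1}, {"wx": 0, "wy": 0, "wz": 0.48, "dx": 0.018, "dy": 0.047, "dz": -0.017, "fingers": 1}, {"wx": 0, "wy": 0, "wz": 0.56, "dx": 0.018, "dy": 0.047, "dz": -0.02, "fingers": 1}, {"wx": 0, "wy": 0, "wz": 0.64, "dx": 0.018, "dy": 0.047, "dz": -0.022, "fingers": 1}, {"wx": 0, "wy": 0, "wz": 0.72, "dx": 0.018, "dy": 0.047, "dz": -0.025, "fingers": 1}, {"wx": 0, "wy": 0, "wz": 0.8, "dx": 0.018, "dy": 0.047, "dz": -0.027, "fingers": 1}, {"wx": 0, "wy": 0, "wz": 0.88, "dx": 0.018, "dy": 0.047, "dz": -0.03, "fingers": 1}, {"wx": 0, "wy": 0, "wz": 0.88, "dx": 0.018, "dy": 0.047, "dz": -0.03, "fingers": 1}]'

```text
time: 11.53
tcp_pos: [485.9, 59.9, 112.2]
tcp_rot: [3.141, 0.024, 0.004]
wrist_force: [2.7, 0.2, 1.1]
opening: 52.0
```

```bash
python3 - <<'E'
from h import *
plan([])
E
```

```text
t 11.53 pos [485.9  59.9 112.2] yaw -1.555 tilt z [ 0.002 -0.001 -1.   ] q [-0.99  0.54  1.04  2.14 -0.66  0.82 -1.09] F [2.7 0.2 1.1] open 52.0
```

Request:
step_arm --increments '[{"wx": 0, "wy": 0, "wz": 0, "dx": 0, "dy": 0, "dz": 0, "fingers": -1}, {"wx": 0, "wy": 0, "wz": 0, "dx": 0, "dy": 0, "dz": 0, "fingers": -1}, {"wx": 0, "wy": 0, "wz": 0, "dx": 0, "dy": 0, "dz": 0, "fingers": -1}, {"wx": 0, "wy": 0, "wz": 0, "dx": 0, "dy": 0, "dz": -0.4, "fingers": -1}, {"wx": 0, "wy": 0, "wz": 0, "dx": -0.03, "dy": 0, "dz": -0.6, "fingers": -1}, {"wx": 0, "wy": 0, "wz": -0.1, "dx": -0.03, "dy": 0, "dz": -0.6, "fingers": -1}, {"wx": 0, "wy": 0, "wz": -0.9, "dx": -0.03, "dy": 0, "dz": -0.6, "fingers": -1}, {"wx": 0, "wy": 0, "wz": -0.9, "dx": -0.03, "dy": 0, "dz": -0.6, "fingers": -1}, {"wx": 0, "wy": 0, "wz": -0.9, "dx": -0.03, "dy": 0, "dz": -0.6, "fingers": -1}, {"wx": 0, "wy": 0, "wz": -0.9, "dx": -0.03, "dy": 0, "dz": -0.6, "fingers": -1}, {"wx": 0, "wy": 0, "wz": -0.9, "dx": -0.03, "dy": 0, "dz": -0.6, "fingers": -1}, {"wx": 0, "wy": 0, "wz": -0.9, "dx": -0.03, "dy": 0, "dz": -0.6, "fingers": -1}, {"wx": 0, "wy": 0, "wz": -0.9, "dx": -0.03, "dy": 0, "dz": -0.6, "fingers": -1}, {"wx": 0, "wy": 0, "wz": -0.9, "dx": -0.03, "dy": 0, "dz": -0.6, "fingers": -1}, {"wx": 0, "wy": 0, "wz": -0.9, "dx": -0.03, "dy": 0, "dz": -0.6, "fingers": -1}, {"wx": 0, "wy": 0, "wz": -0.9, "dx": -0.03, "dy": 0, "dz": -0.6, "fingers": -1}, {"wx": 0, "wy": 0, "wz": -0.9, "dx": -0.03, "dy": 0, "dz": -0.6, "fingers": -1}]'

```text
time: 12.95
tcp_pos: [481.2, 59.2, 171.9]
tcp_rot: [-2.434, -1.985, -0.001]
wrist_force: [-0.2, 0.1, 0.3]
opening: 85.6
```

```bash
python3 - <<'E'
from h import *
p,T,s=snap("wrist","pics/wrist8.png"); np.savez("w8.npz",T=T,K=p["intrinsics"])
plan([(482.9,59.5,172,.8),(482.9,59.5,172,1.98)])
E
```

```text
t 13.0 pos [481.3  59.1 171.9] yaw -0.207 tilt z [-0.     0.001 -1.   ] q [-0.86  0.31  0.8   2.09 -0.3   0.85 -0.1 ] F [-0.3 -0.1  0.2] open 85.4
(482.9, 59.5, 172, 0.8) d [ 0.007  0.015 -0.001] w [ 0.    -0.001 -0.671] rows>= 9.0
(482.9, 59.5, 172, 1.98) d [0. 0. 0.] w [ 0.     0.    -0.787] rows>= 10.0
```

View pics/wrist8.png

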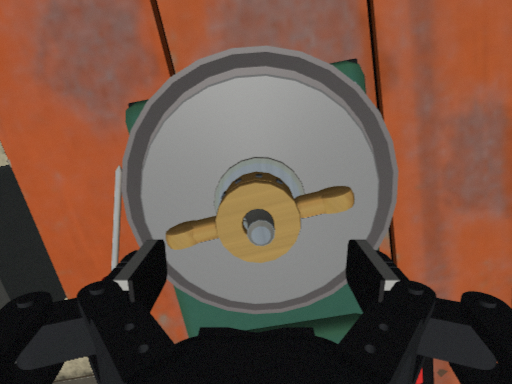

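```bash
python3 - <<'E'
from h import *
w=np.load("w8.npz"); K,T=w["K"],w["T"]
W=lambda u,v,z:np.round(atz(K,T,u,v,z),1)[:2]
a,b=W(168,236,127),W(354,198,127); print(a,b,np.arctan2(*(b-a)[::-1]),"nose",W(261,231,144),"hub",W(258.5,217,129))
E
```

```text
[426.   62.6] [540.3  63.9] 0.011373087918584246 nose [483.5  61.4] hub [482.8  64.3]
```

Request:
step_arm --increments '[{"wx": 0, "wy": 0, "wz": -0.7, "dx": 0.01, "dy": 0.016, "dz": 0, "fingers": -1}, {"wx": 0, "wy": 0, "wz": -0.7, "dx": 0.01, "dy": 0.016, "dz": 0, "fingers": -1}, {"wx": 0, "wy": 0, "wz": -0.7, "dx": 0.01, "dy": 0.016, "dz": 0, "fingers": -1}, {"wx": 0, "wy": 0, "wz": -0.7, "dx": 0.01, "dy": 0.016, "dz": 0, "fingers": -1}, {"wx": 0, "wy": 0, "wz": -0.7, "dx": 0.01, "dy": 0.016, "dz": 0, "fingers": -1}, {"wx": 0, "wy": 0, "wz": -0.7, "dx": 0.01, "dy": 0.016, "dz": 0, "fingers": -1}, {"wx": 0, "wy": 0, "wz": -0.7, "dx": 0.01, "dy": 0.016, "dz": 0, "fingers": -1}, {"wx": 0, "wy": 0, "wz": -0.7, "dx": 0.01, "dy": 0.016, "dz": 0, "fingers": -1}, {"wx": 0, "wy": 0, "wz": -0.7, "dx": 0.01, "dy": 0.016, "dz": 0, "fingers": -1}, {"wx": 0, "wy": 0, "wz": -0.7, "dx": 0.01, "dy": 0.016, "dz": 0, "fingers": -1}]'

```text
time: 13.83
tcp_pos: [483.2, 59.9, 171.7]
tcp_rot: [-1.117, -2.936, -0.0]
wrist_force: [-0.2, -0.4, -0.5]
opening: 85.6
```

Request:
step_arm --increments '[{"wx": 0, "wy": 0, "wz": -0.77, "dx": 0, "dy": 0, "dz": 0, "fingers": -1}, {"wx": 0, "wy": 0, "wz": -0.77, "dx": 0, "dy": 0, "dz": 0, "fingers": -1}, {"wx": 0, "wy": 0, "wz": -0.77, "dx": 0, "dy": 0, "dz": 0, "fingers": -1}, {"wx": 0, "wy": 0, "wz": -0.77, "dx": 0, "dy": 0, "dz": 0, "fingers": -1}, {"wx": 0, "wy": 0, "wz": -0.77, "dx": 0, "dy": 0, "dz": 0, "fingers": -1}, {"wx": 0, "wy": 0, "wz": -0.77, "dx": 0, "dy": 0, "dz": 0, "fingers": -1}, {"wx": 0, "wy": 0, "wz": -0.77, "dx": 0, "dy": 0, "dz": 0, "fingers": -1}, {"wx": 0, "wy": 0, "wz": -0.77, "dx": 0, "dy": 0, "dz": 0, "fingers": -1}, {"wx": 0, "wy": 0, "wz": -0.77, "dx": 0, "dy": 0, "dz": 0, "fingers": -1}, {"wx": 0, "wy": 0, "wz": -0.77, "dx": 0, "dy": 0, "dz": 0, "fingers": -1}, {"wx": 0, "wy": 0, "wz": -0.77, "dx": 0, "dy": 0, "dz": 0, "fingers": -1}]'

```text
time: 14.75
tcp_pos: [483.2, 59.9, 171.7]
tcp_rot: [0.665, -3.07, -0.0]
wrist_force: [-0.5, -0.6, 0.1]
opening: 85.3
```

```bash
python3 - <<'E'
from h import *
p,T,s=snap("wrist","pics/wrist9.png"); np.savez("w9.npz",T=T,K=p["intrinsics"])
plan([(483,60,113,1.97)])
E
```

```text
t 14.8 pos [483.3  59.9 171.7] yaw 1.997 tilt z [-0. -0. -1.] q [-0.48  0.26  0.32  2.07 -0.11  0.83  1.9 ] F [-1.2  0.4  0.7] open 85.6
(483, 60, 113, 1.97) d [0.002 0.002 0.587] w [ 0.    -0.     0.018] rows>= 2.0
```

View pics/wrist9.png

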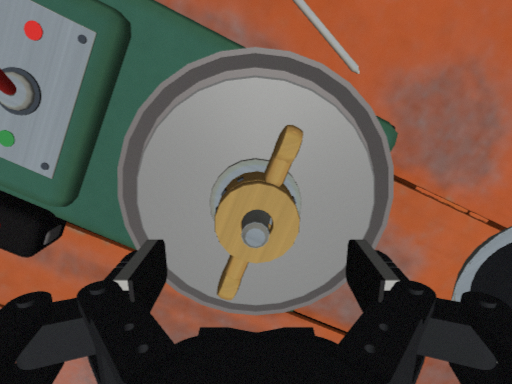

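Request:
step_arm --increments '[{"wx": 0, "wy": 0, "wz": 0, "dx": 0, "dy": 0, "dz": 0.35, "fingers": -1}, {"wx": 0, "wy": 0, "wz": 0, "dx": 0, "dy": 0, "dz": 0.55, "fingers": -1}, {"wx": 0, "wy": 0, "wz": 0, "dx": 0, "dy": 0, "dz": 0.59, "fingers": -1}, {"wx": 0, "wy": 0, "wz": 0, "dx": 0, "dy": 0, "dz": 0.59, "fingers": 1}, {"wx": 0, "wy": 0, "wz": 0, "dx": 0, "dy": 0, "dz": 0.59, "fingers": 1}, {"wx": 0, "wy": 0, "wz": 0, "dx": 0, "dy": 0, "dz": 0.59, "fingers": 1}, {"wx": 0, "wy": 0, "wz": 0, "dx": 0, "dy": 0, "dz": 0.59, "fingers": 1}, {"wx": 0, "wy": 0, "wz": 0, "dx": 0, "dy": 0, "dz": 0.59, "fingers": 1}]' --force 25

```text
time: 15.47
tcp_pos: [484.6, 60.4, 114.1]
tcp_rot: [-0.668, 3.066, 0.001]
wrist_force: [0.2, -0.5, 4.5]
opening: 50.6
```

Request:
step_arm --increments '[{"wx": 0, "wy": 0, "wz": 0.08, "dx": 0, "dy": 0, "dz": -0.003, "fingers": 1}, {"wx": 0, "wy": 0, "wz": 0.16, "dx": 0, "dy": 0, "dz": -0.006, "fingers": 1}, {"wx": 0, "wy": 0, "wz": 0.24, "dx": 0, "dy": 0, "dz": -0.008, "fingers": 1}, {"wx": 0, "wy": 0, "wz": 0.32, "dx": 0, "dy": 0, "dz": -0.011, "fingers": 1}, {"wx": 0, "wy": 0, "wz": 0.4, "dx": 0, "dy": 0, "dz": -0.013, "fingers": 1}, {"wx": 0, "wy": 0, "wz": 0.48, "dx": 0, "dy": 0, "dz": -0.016, "fingers": 1}, {"wx": 0, "wy": 0, "wz": 0.56, "dx": 0, "dy": 0, "dz": -0.019, "fingers": 1}, {"wx": 0, "wy": 0, "wz": 0.64, "dx": 0, "dy": 0, "dz": -0.021, "fingers": 1}, {"wx": 0, "wy": 0, "wz": 0.72, "dx": 0, "dy": 0, "dz": -0.024, "fingers": 1}, {"wx": 0, "wy": 0, "wz": 0.8, "dx": 0, "dy": 0, "dz": -0.027, "fingers": 1}, {"wx": 0, "wy": 0, "wz": 0.8, "dx": 0, "dy": 0, "dz": -0.027, "fingers": 1}]'

```text
time: 16.38
tcp_pos: [484.9, 59.6, 116.7]
tcp_rot: [1.184, 2.906, 0.002]
wrist_force: [0.7, -2.0, 5.4]
opening: 50.8
```

```bash
python3 - <<'E'
from h import *
plan([])
E
```

```text
t 16.38 pos [484.9  59.6 116.7] yaw 0.797 tilt z [ 0.004 -0.    -1.   ] q [-0.7   0.38  0.61  2.13 -0.33  0.72  0.92] F [ 0.7 -2.   5.4] open 50.8
```

Request:
step_arm --increments '[{"wx": 0, "wy": 0, "wz": 0.08, "dx": 0, "dy": 0, "dz": -0.003, "fingers": 1}, {"wx": 0, "wy": 0, "wz": 0.16, "dx": 0, "dy": 0, "dz": -0.006, "fingers": 1}, {"wx": 0, "wy": 0, "wz": 0.24, "dx": 0, "dy": 0, "dz": -0.008, "fingers": 1}, {"wx": 0, "wy": 0, "wz": 0.32, "dx": 0, "dy": 0, "dz": -0.011, "fingers": 1}, {"wx": 0, "wy": 0, "wz": 0.4, "dx": 0, "dy": 0, "dz": -0.013, "fingers": 1}, {"wx": 0, "wy": 0, "wz": 0.48, "dx": 0, "dy": 0, "dz": -0.016, "fingers": 1}, {"wx": 0, "wy": 0, "wz": 0.56, "dx": 0, "dy": 0, "dz": -0.019, "fingers": 1}, {"wx": 0, "wy": 0, "wz": 0.64, "dx": 0, "dy": 0, "dz": -0.021, "fingers": 1}, {"wx": 0, "wy": 0, "wz": 0.72, "dx": 0, "dy": 0, "dz": -0.024, "fingers": 1}, {"wx": 0, "wy": 0, "wz": 0.8, "dx": 0, "dy": 0, "dz": -0.027, "fingers": 1}, {"wx": 0, "wy": 0, "wz": 0.8, "dx": 0, "dy": 0, "dz": -0.027, "fingers": 1}]'

```text
time: 17.3
tcp_pos: [484.4, 58.6, 119.1]
tcp_rot: [2.618, 1.731, 0.001]
wrist_force: [-0.7, -3.4, 8.1]
opening: 50.5
```

```bash
python3 - <<'E'
from h import *
plan([])
p,T,s=snap("wrist","pics/wrist10.png")
p,T,s=snap("side","pics/side10.png")
im=cv2.imread("pics/side10.png"); cv2.imwrite("pics/side10c.png",cv2.resize(im[110:250,130:345],None,fx=3.6,fy=3.6,interpolation=cv2.INTER_CUBIC))
E
```

```text
t 17.3 pos [484.4  58.6 119.1] yaw -0.402 tilt z [ 0.002 -0.002 -1.   ] q [-0.93  0.47  0.93  2.13 -0.54  0.79 -0.06] F [-0.7 -3.4  8.1] open 50.5
```

View pics/wrist10.png

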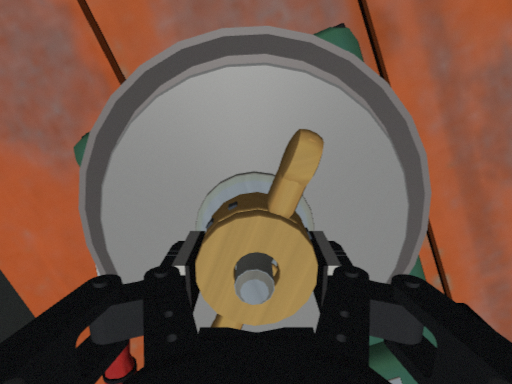

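View pics/side10c.png

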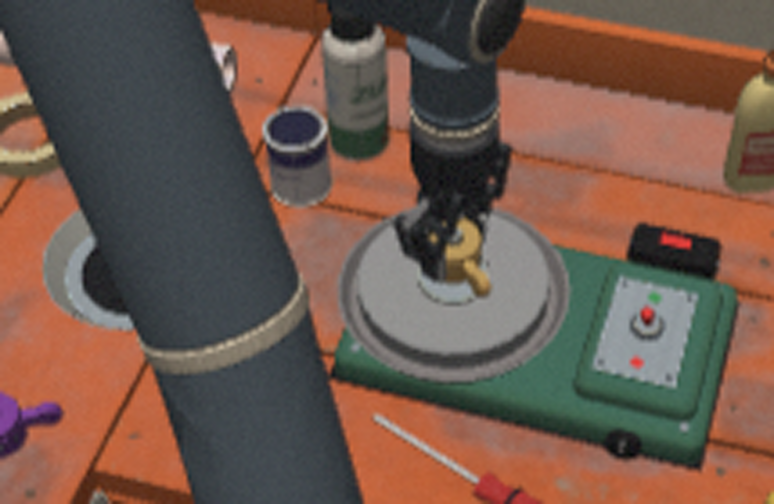

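Request:
step_arm --increments '[{"wx": 0, "wy": 0, "wz": 0.08, "dx": 0, "dy": 0, "dz": -0.006, "fingers": 1}, {"wx": 0, "wy": 0, "wz": 0.16, "dx": 0, "dy": 0, "dz": -0.01, "fingers": 1}, {"wx": 0, "wy": 0, "wz": 0.24, "dx": 0, "dy": 0, "dz": -0.014, "fingers": 1}, {"wx": 0, "wy": 0, "wz": 0.32, "dx": 0, "dy": 0, "dz": -0.018, "fingers": 1}, {"wx": 0, "wy": 0, "wz": 0.4, "dx": 0, "dy": 0, "dz": -0.021, "fingers": 1}, {"wx": 0, "wy": 0, "wz": 0.48, "dx": 0, "dy": 0, "dz": -0.024, "fingers": 1}, {"wx": 0, "wy": 0, "wz": 0.56, "dx": 0, "dy": 0, "dz": -0.027, "fingers": 1}, {"wx": 0, "wy": 0, "wz": 0.64, "dx": 0, "dy": 0, "dz": -0.03, "fingers": 1}, {"wx": 0, "wy": 0, "wz": 0.72, "dx": 0, "dy": 0, "dz": -0.033, "fingers": 1}, {"wx": 0, "wy": 0, "wz": 0.8, "dx": 0, "dy": 0, "dz": -0.036, "fingers": 1}, {"wx": 0, "wy": 0, "wz": 0.8, "dx": 0, "dy": 0, "dz": -0.036, "fingers": 1}]'

```text
time: 18.32
tcp_pos: [483.2, 59.2, 121.9]
tcp_rot: [3.14, -0.046, -0.001]
wrist_force: [-1.1, -1.3, 4.8]
opening: 50.9
```

```bash
python3 - <<'E'
from h import *
plan([])
E
```

```text
t 18.32 pos [483.2  59.2 121.9] yaw -1.6 tilt z [-0.001 -0.002 -1.   ] q [-1.09  0.64  1.23  2.14 -0.78  0.93 -1.01] F [-1.1 -1.3  4.8] open 50.9
```

Request:
step_arm --increments '[{"wx": 0, "wy": 0, "wz": 0, "dx": 0, "dy": 0, "dz": 0, "fingers": -1}, {"wx": 0, "wy": 0, "wz": 0, "dx": 0, "dy": 0, "dz": 0, "fingers": -1}, {"wx": 0, "wy": 0, "wz": 0, "dx": 0, "dy": 0, "dz": 0, "fingers": -1}, {"wx": 0, "wy": 0, "wz": 0, "dx": 0, "dy": 0, "dz": -0.4, "fingers": -1}, {"wx": 0, "wy": 0, "wz": 0, "dx": 0, "dy": 0, "dz": -0.6, "fingers": -1}, {"wx": 0, "wy": 0, "wz": -0.1, "dx": 0, "dy": 0, "dz": -0.6, "fingers": -1}, {"wx": 0, "wy": 0, "wz": -0.98, "dx": 0, "dy": 0, "dz": -0.6, "fingers": -1}, {"wx": 0, "wy": 0, "wz": -0.98, "dx": 0, "dy": 0, "dz": -0.6, "fingers": -1}, {"wx": 0, "wy": 0, "wz": -0.98, "dx": 0, "dy": 0, "dz": -0.6, "fingers": -1}, {"wx": 0, "wy": 0, "wz": -0.98, "dx": 0, "dy": 0, "dz": -0.6, "fingers": -1}, {"wx": 0, "wy": 0, "wz": -0.98, "dx": 0, "dy": 0, "dz": -0.6, "fingers": -1}, {"wx": 0, "wy": 0, "wz": -0.98, "dx": 0, "dy": 0, "dz": -0.6, "fingers": -1}, {"wx": 0, "wy": 0, "wz": -0.98, "dx": 0, "dy": 0, "dz": -0.6, "fingers": -1}, {"wx": 0, "wy": 0, "wz": -0.98, "dx": 0, "dy": 0, "dz": -0.6, "fingers": -1}, {"wx": 0, "wy": 0, "wz": -0.98, "dx": 0, "dy": 0, "dz": -0.6, "fingers": -1}, {"wx": 0, "wy": 0, "wz": -0.98, "dx": 0, "dy": 0, "dz": -0.6, "fingers": -1}, {"wx": 0, "wy": 0, "wz": -0.98, "dx": 0, "dy": 0, "dz": -0.6, "fingers": -1}, {"wx": 0, "wy": 0, "wz": -0.98, "dx": 0, "dy": 0, "dz": -0.6, "fingers": -1}]'

```text
time: 19.82
tcp_pos: [483.2, 60.4, 182.0]
tcp_rot: [-2.357, -2.075, -0.002]
wrist_force: [0.3, 0.3, 1.5]
opening: 85.8
```

Request:
step_arm --increments '[{"wx": 0, "wy": 0, "wz": -0.98, "dx": 0, "dy": 0, "dz": 0, "fingers": -1}, {"wx": 0, "wy": 0, "wz": -0.98, "dx": 0, "dy": 0, "dz": 0, "fingers": -1}, {"wx": 0, "wy": 0, "wz": -0.98, "dx": 0, "dy": 0, "dz": 0, "fingers": -1}, {"wx": 0, "wy": 0, "wz": -0.98, "dx": 0, "dy": 0, "dz": 0, "fingers": -1}, {"wx": 0, "wy": 0, "wz": -0.98, "dx": 0, "dy": 0, "dz": 0, "fingers": -1}, {"wx": 0, "wy": 0, "wz": -0.98, "dx": 0, "dy": 0, "dz": 0, "fingers": -1}, {"wx": 0, "wy": 0, "wz": -0.98, "dx": 0, "dy": 0, "dz": 0, "fingers": -1}, {"wx": 0, "wy": 0, "wz": -0.98, "dx": 0, "dy": 0, "dz": 0, "fingers": -1}, {"wx": 0, "wy": 0, "wz": -0.98, "dx": 0, "dy": 0, "dz": 0, "fingers": -1}, {"wx": 0, "wy": 0, "wz": -0.98, "dx": 0, "dy": 0, "dz": 0, "fingers": -1}, {"wx": 0, "wy": 0, "wz": -0.98, "dx": 0, "dy": 0, "dz": 0, "fingers": -1}, {"wx": 0, "wy": 0, "wz": -0.98, "dx": 0, "dy": 0, "dz": 0, "fingers": -1}, {"wx": 0, "wy": 0, "wz": -0.98, "dx": 0, "dy": 0, "dz": 0, "fingers": -1}]'

```text
time: 20.9
tcp_pos: [483.2, 60.2, 181.8]
tcp_rot: [-0.361, -3.121, -0.001]
wrist_force: [-0.5, -0.6, -0.6]
opening: 85.4
```

```bash
python3 - <<'E'
from h import *
p,T,s=snap("wrist","pics/wrist11.png"); np.savez("w11.npz",T=T,K=p["intrinsics"])
plan([(483,60,122,1.75)])
E
```

```text
t 20.95 pos [483.3  60.1 181.8] yaw 1.337 tilt z [-0.     0.001 -1.   ] q [-0.65  0.26  0.53  2.07 -0.17  0.86  1.31] F [ 0.7  0.2 -0.1] open 85.7
(483, 60, 122, 1.75) d [ 0.002 -0.002  0.598] w [ 0.    -0.    -0.275] rows>= 4.0
```

View pics/wrist11.png

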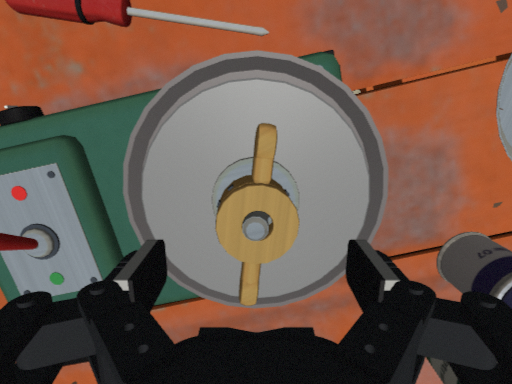

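Request:
step_arm --increments '[{"wx": 0, "wy": 0, "wz": -0.28, "dx": 0, "dy": 0, "dz": 0, "fingers": -1}, {"wx": 0, "wy": 0, "wz": -0.28, "dx": 0, "dy": 0, "dz": 0, "fingers": -1}, {"wx": 0, "wy": 0, "wz": -0.28, "dx": 0, "dy": 0, "dz": 0.2, "fingers": -1}, {"wx": 0, "wy": 0, "wz": -0.28, "dx": 0, "dy": 0, "dz": 0.45, "fingers": -1}, {"wx": 0, "wy": 0, "wz": -0.28, "dx": 0, "dy": 0, "dz": 0.6, "fingers": -1}, {"wx": 0, "wy": 0, "wz": -0.28, "dx": 0, "dy": 0, "dz": 0.6, "fingers": -1}, {"wx": 0, "wy": 0, "wz": -0.28, "dx": 0, "dy": 0, "dz": 0.6, "fingers": 1}, {"wx": 0, "wy": 0, "wz": -0.28, "dx": 0, "dy": 0, "dz": 0.6, "fingers": 1}, {"wx": 0, "wy": 0, "wz": -0.28, "dx": 0, "dy": 0, "dz": 0.6, "fingers": 1}, {"wx": 0, "wy": 0, "wz": -0.28, "dx": 0, "dy": 0, "dz": 0.6, "fingers": 1}, {"wx": 0, "wy": 0, "wz": -0.28, "dx": 0, "dy": 0, "dz": 0.6, "fingers": 1}]' --force 25

```text
time: 21.87
tcp_pos: [484.5, 60.3, 123.1]
tcp_rot: [-0.296, 3.125, 0.001]
wrist_force: [-0.4, -1.3, 5.9]
opening: 52.1
```

```bash
python3 - <<'E'
from h import *
p,T,s=snap("wrist","pics/wrist12.png")
plan([])
E
```

```text
t 21.92 pos [484.5  60.3 123.1] yaw 1.76 tilt z [ 0.003  0.001 -1.   ] q [-0.55  0.34  0.42  2.11 -0.21  0.72  1.76] F [-1.1 -0.7  6.6] open 52.4
```

View pics/wrist12.png

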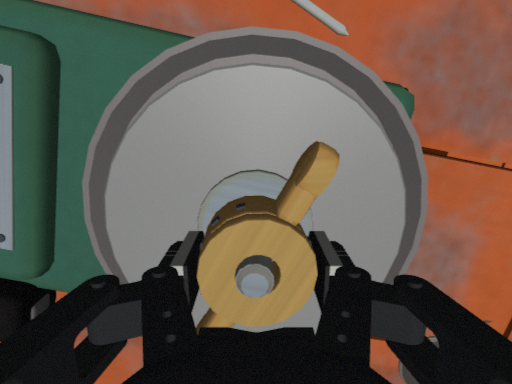

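Request:
step_arm --increments '[{"wx": 0, "wy": 0, "wz": 0.08, "dx": 0, "dy": 0, "dz": -0.004, "fingers": 1}, {"wx": 0, "wy": 0, "wz": 0.16, "dx": 0, "dy": 0, "dz": -0.007, "fingers": 1}, {"wx": 0, "wy": 0, "wz": 0.24, "dx": 0, "dy": 0, "dz": -0.01, "fingers": 1}, {"wx": 0, "wy": 0, "wz": 0.32, "dx": 0, "dy": 0, "dz": -0.013, "fingers": 1}, {"wx": 0, "wy": 0, "wz": 0.4, "dx": 0, "dy": 0, "dz": -0.015, "fingers": 1}, {"wx": 0, "wy": 0, "wz": 0.48, "dx": 0, "dy": 0, "dz": -0.018, "fingers": 1}, {"wx": 0, "wy": 0, "wz": 0.56, "dx": 0, "dy": 0, "dz": -0.021, "fingers": 1}, {"wx": 0, "wy": 0, "wz": 0.64, "dx": 0, "dy": 0, "dz": -0.024, "fingers": 1}, {"wx": 0, "wy": 0, "wz": 0.64, "dx": 0, "dy": 0, "dz": -0.024, "fingers": 1}]'

```text
time: 22.67
tcp_pos: [484.2, 59.7, 124.8]
tcp_rot: [1.183, 2.908, 0.0]
wrist_force: [-0.5, -1.3, 3.5]
opening: 52.2
```

Request:
step_arm --increments '[{"wx": 0, "wy": 0, "wz": 0.08, "dx": 0, "dy": 0, "dz": -0.004, "fingers": 1}, {"wx": 0, "wy": 0, "wz": 0.16, "dx": 0, "dy": 0, "dz": -0.007, "fingers": 1}, {"wx": 0, "wy": 0, "wz": 0.24, "dx": 0, "dy": 0, "dz": -0.01, "fingers": 1}, {"wx": 0, "wy": 0, "wz": 0.32, "dx": 0, "dy": 0, "dz": -0.013, "fingers": 1}, {"wx": 0, "wy": 0, "wz": 0.4, "dx": 0, "dy": 0, "dz": -0.015, "fingers": 1}, {"wx": 0, "wy": 0, "wz": 0.48, "dx": 0, "dy": 0, "dz": -0.018, "fingers": 1}, {"wx": 0, "wy": 0, "wz": 0.56, "dx": 0, "dy": 0, "dz": -0.021, "fingers": 1}, {"wx": 0, "wy": 0, "wz": 0.64, "dx": 0, "dy": 0, "dz": -0.024, "fingers": 1}, {"wx": 0, "wy": 0, "wz": 0.64, "dx": 0, "dy": 0, "dz": -0.024, "fingers": 1}]'

```text
time: 23.42
tcp_pos: [484.2, 60.0, 127.1]
tcp_rot: [2.39, 2.037, 0.001]
wrist_force: [0.6, -0.5, 4.5]
opening: 51.9
```

```bash
python3 - <<'E'
from h import *
plan([])
E
```

```text
t 23.42 pos [484.2  60.  127.1] yaw -0.159 tilt z [ 0.002 -0.001 -1.   ] q [-0.93  0.45  0.92  2.13 -0.5   0.8   0.15] F [ 0.6 -0.5  4.5] open 51.9
```

Request:
step_arm --increments '[{"wx": 0, "wy": 0, "wz": 0, "dx": 0, "dy": 0, "dz": 0, "fingers": -1}, {"wx": 0, "wy": 0, "wz": 0, "dx": 0, "dy": 0, "dz": 0, "fingers": -1}, {"wx": 0, "wy": 0, "wz": 0, "dx": 0, "dy": 0, "dz": 0, "fingers": -1}, {"wx": 0, "wy": 0, "wz": 0, "dx": 0, "dy": 0, "dz": -0.4, "fingers": -1}, {"wx": 0, "wy": 0, "wz": 0, "dx": 0, "dy": 0, "dz": -0.6, "fingers": -1}, {"wx": 0, "wy": 0, "wz": -0.1, "dx": 0, "dy": 0, "dz": -0.6, "fingers": -1}, {"wx": 0, "wy": 0, "wz": -0.98, "dx": 0, "dy": 0, "dz": -0.6, "fingers": -1}, {"wx": 0, "wy": 0, "wz": -0.98, "dx": 0, "dy": 0, "dz": -0.6, "fingers": -1}, {"wx": 0, "wy": 0, "wz": -0.98, "dx": 0, "dy": 0, "dz": -0.6, "fingers": -1}, {"wx": 0, "wy": 0, "wz": -0.98, "dx": 0, "dy": 0, "dz": -0.6, "fingers": -1}, {"wx": 0, "wy": 0, "wz": -0.98, "dx": 0, "dy": 0, "dz": -0.6, "fingers": -1}, {"wx": 0, "wy": 0, "wz": -0.98, "dx": 0, "dy": 0, "dz": -0.6, "fingers": -1}, {"wx": 0, "wy": 0, "wz": -0.98, "dx": 0, "dy": 0, "dz": -0.6, "fingers": -1}, {"wx": 0, "wy": 0, "wz": -0.98, "dx": 0, "dy": 0, "dz": -0.6, "fingers": -1}, {"wx": 0, "wy": 0, "wz": -0.98, "dx": 0, "dy": 0, "dz": -0.6, "fingers": -1}, {"wx": 0, "wy": 0, "wz": -0.98, "dx": 0, "dy": 0, "dz": -0.6, "fingers": -1}, {"wx": 0, "wy": 0, "wz": -0.98, "dx": 0, "dy": 0, "dz": -0.6, "fingers": -1}, {"wx": 0, "wy": 0, "wz": -0.98, "dx": 0, "dy": 0, "dz": -0.6, "fingers": -1}]'

```text
time: 24.92
tcp_pos: [482.9, 60.1, 186.6]
tcp_rot: [-0.404, -3.115, -0.001]
wrist_force: [-0.1, -0.5, -0.6]
opening: 85.8
```

Request:
step_arm --increments '[{"wx": 0, "wy": 0, "wz": -0.34, "dx": 0, "dy": 0, "dz": 0, "fingers": -1}, {"wx": 0, "wy": 0, "wz": -0.34, "dx": 0, "dy": 0, "dz": 0, "fingers": -1}, {"wx": 0, "wy": 0, "wz": -0.34, "dx": 0, "dy": 0, "dz": 0, "fingers": -1}, {"wx": 0, "wy": 0, "wz": -0.34, "dx": 0, "dy": 0, "dz": 0, "fingers": -1}, {"wx": 0, "wy": 0, "wz": -0.34, "dx": 0, "dy": 0, "dz": 0, "fingers": -1}]'

```text
time: 25.33
tcp_pos: [483.0, 60.1, 186.5]
tcp_rot: [0.392, -3.117, -0.001]
wrist_force: [0.3, 0.6, -0.5]
opening: 85.2
```

```bash
python3 - <<'E'
from h import *
p,T,s=snap("wrist","pics/wrist13.png"); np.savez("w13.npz",T=T,K=p["intrinsics"])
plan([(483,60,127,1.8)])
E
```

```text
t 25.38 pos [483.1  60.  186.5] yaw 1.817 tilt z [-0.  0. -1.] q [-0.67  0.25  0.55  2.06 -0.17  0.87  1.79] F [-0.2 -0.7  0.2] open 85.6
(483, 60, 127, 1.8) d [ 0.001 -0.     0.595] w [ 0.    -0.     0.012] rows>= 2.0
```

View pics/wrist13.png

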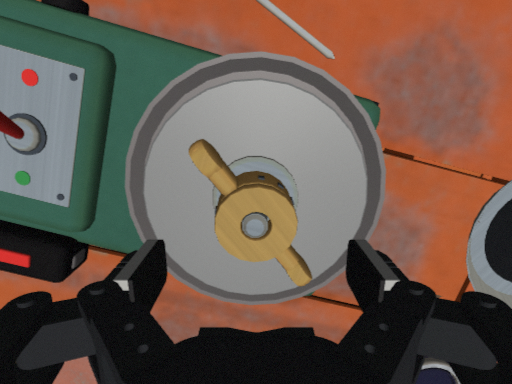

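Request:
step_arm --increments '[{"wx": 0, "wy": 0, "wz": -0.1, "dx": 0, "dy": 0, "dz": 0, "fingers": -1}, {"wx": 0, "wy": 0, "wz": -0.1, "dx": 0, "dy": 0, "dz": 0.2, "fingers": -1}, {"wx": 0, "wy": 0, "wz": -0.1, "dx": 0, "dy": 0, "dz": 0.45, "fingers": -1}, {"wx": 0, "wy": 0, "wz": -0.1, "dx": 0, "dy": 0, "dz": 0.6, "fingers": -1}, {"wx": 0, "wy": 0, "wz": -0.1, "dx": 0, "dy": 0, "dz": 0.6, "fingers": -1}, {"wx": 0, "wy": 0, "wz": -0.1, "dx": 0, "dy": 0, "dz": 0.6, "fingers": 1}, {"wx": 0, "wy": 0, "wz": -0.1, "dx": 0, "dy": 0, "dz": 0.6, "fingers": 1}, {"wx": 0, "wy": 0, "wz": -0.1, "dx": 0, "dy": 0, "dz": 0.6, "fingers": 1}, {"wx": 0, "wy": 0, "wz": -0.1, "dx": 0, "dy": 0, "dz": 0.6, "fingers": 1}, {"wx": 0, "wy": 0, "wz": -0.1, "dx": 0, "dy": 0, "dz": 0.6, "fingers": 1}]' --force 25

```text
time: 26.22
tcp_pos: [484.5, 59.9, 127.8]
tcp_rot: [-0.622, 3.077, -0.0]
wrist_force: [0.2, -0.6, 4.0]
opening: 51.8
```

```bash
python3 - <<'E'
from h import *
p,T,s=snap("wrist","pics/wrist14.png")
plan([])
E
```

```text
t 26.27 pos [484.5  59.9 127.8] yaw 1.97 tilt z [ 0.003  0.001 -1.   ] q [-0.61  0.34  0.49  2.11 -0.24  0.74  2.  ] F [ 0.7 -2.5  4.7] open 51.6
```

View pics/wrist14.png

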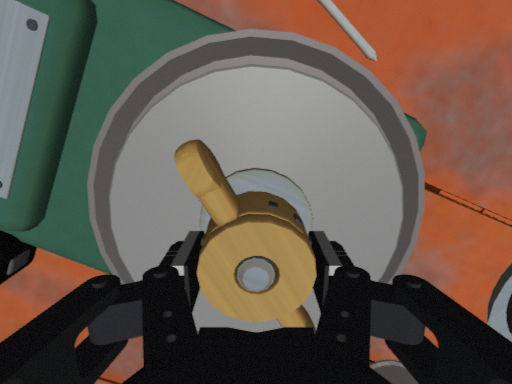

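Request:
step_arm --increments '[{"wx": 0, "wy": 0, "wz": 0.08, "dx": 0, "dy": 0, "dz": -0.003, "fingers": 1}, {"wx": 0, "wy": 0, "wz": 0.16, "dx": 0, "dy": 0, "dz": -0.006, "fingers": 1}, {"wx": 0, "wy": 0, "wz": 0.24, "dx": 0, "dy": 0, "dz": -0.009, "fingers": 1}, {"wx": 0, "wy": 0, "wz": 0.32, "dx": 0, "dy": 0, "dz": -0.012, "fingers": 1}, {"wx": 0, "wy": 0, "wz": 0.4, "dx": 0, "dy": 0, "dz": -0.015, "fingers": 1}, {"wx": 0, "wy": 0, "wz": 0.48, "dx": 0, "dy": 0, "dz": -0.018, "fingers": 1}, {"wx": 0, "wy": 0, "wz": 0.56, "dx": 0, "dy": 0, "dz": -0.02, "fingers": 1}, {"wx": 0, "wy": 0, "wz": 0.56, "dx": 0, "dy": 0, "dz": -0.02, "fingers": 1}]'

```text
time: 26.93
tcp_pos: [484.3, 59.8, 128.7]
tcp_rot: [0.689, 3.062, -0.001]
wrist_force: [3.4, -2.4, -2.2]
opening: 51.4
```

Request:
step_arm --increments '[{"wx": 0, "wy": 0, "wz": 0.08, "dx": 0, "dy": 0, "dz": 0, "fingers": 1}, {"wx": 0, "wy": 0, "wz": 0.16, "dx": 0, "dy": 0, "dz": 0, "fingers": 1}, {"wx": 0, "wy": 0, "wz": 0.24, "dx": 0, "dy": 0, "dz": 0, "fingers": 1}, {"wx": 0, "wy": 0, "wz": 0.32, "dx": 0, "dy": 0, "dz": -0.005, "fingers": 1}, {"wx": 0, "wy": 0, "wz": 0.4, "dx": 0, "dy": 0, "dz": -0.007, "fingers": 1}, {"wx": 0, "wy": 0, "wz": 0.48, "dx": 0, "dy": 0, "dz": -0.008, "fingers": 1}, {"wx": 0, "wy": 0, "wz": 0.56, "dx": 0, "dy": 0, "dz": -0.01, "fingers": 1}, {"wx": 0, "wy": 0, "wz": 0.64, "dx": 0, "dy": 0, "dz": -0.01, "fingers": 1}, {"wx": 0, "wy": 0, "wz": 0.64, "dx": 0, "dy": 0, "dz": -0.01, "fingers": 1}]'

```text
time: 27.68
tcp_pos: [483.7, 59.1, 129.4]
tcp_rot: [2.023, 2.401, -0.002]
wrist_force: [2.5, -3.1, -2.2]
opening: 51.3
```

```bash
python3 - <<'E'
from h import *
p,T,s=snap("wrist","pics/wrist15.png")
p,T,s=snap("side","pics/side15.png")
im=cv2.imread("pics/side15.png"); cv2.imwrite("pics/side15c.png",cv2.resize(im[150:220,220:300],None,fx=8,fy=8,interpolation=cv2.INTER_CUBIC))
plan([])
E
```

```text
t 27.78 pos [483.6  59.1 129.5] yaw 0.174 tilt z [ 0.001 -0.002 -1.   ] q [-0.96  0.46  0.96  2.13 -0.52  0.81  0.51] F [ 3.3 -4.8 -3.3] open 51.2
```

View pics/wrist15.png

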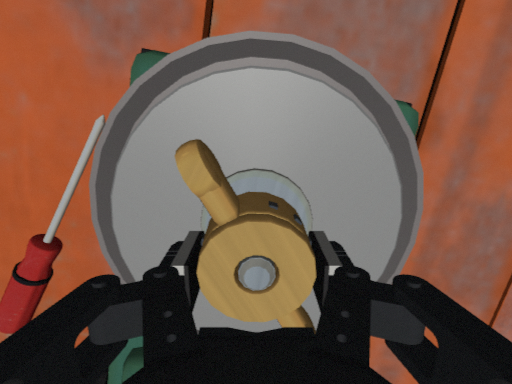

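View pics/side15c.png

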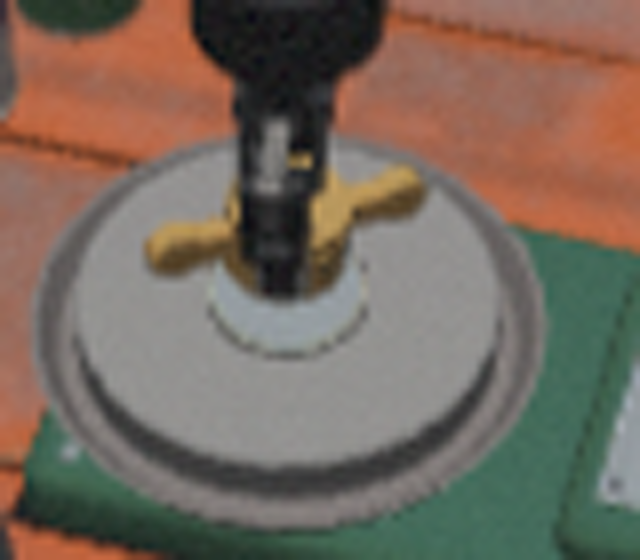

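Request:
step_arm --increments '[{"wx": 0, "wy": 0, "wz": 0, "dx": 0, "dy": 0, "dz": 0, "fingers": 1}, {"wx": 0, "wy": 0, "wz": 0, "dx": 0, "dy": 0, "dz": -0.01, "fingers": 1}, {"wx": 0, "wy": 0, "wz": 0, "dx": 0, "dy": 0, "dz": -0.02, "fingers": 1}, {"wx": 0, "wy": 0, "wz": 0, "dx": 0, "dy": 0, "dz": -0.03, "fingers": 1}]' --force 35

```text
time: 28.12
tcp_pos: [483.5, 58.9, 132.3]
tcp_rot: [2.019, 2.404, -0.001]
wrist_force: [3.5, -4.0, -7.0]
opening: 50.9
```

Request:
step_arm --increments '[{"wx": 0, "wy": 0, "wz": 0, "dx": -0.015, "dy": 0.01, "dz": -0.01, "fingers": 1}, {"wx": 0, "wy": 0, "wz": 0, "dx": -0.015, "dy": 0.01, "dz": -0.02, "fingers": 1}, {"wx": 0, "wy": 0, "wz": 0, "dx": -0.015, "dy": 0.01, "dz": -0.03, "fingers": 1}]'

```text
time: 28.37
tcp_pos: [483.6, 59.0, 135.3]
tcp_rot: [-2.021, -2.402, 0.001]
wrist_force: [-0.2, -0.8, -3.3]
opening: 51.1
```

Request:
step_arm --increments '[{"wx": 0, "wy": 0, "wz": 0, "dx": 0, "dy": 0, "dz": -0.01, "fingers": 1}, {"wx": 0, "wy": 0, "wz": 0, "dx": 0, "dy": 0, "dz": -0.02, "fingers": 1}, {"wx": 0, "wy": 0, "wz": 0, "dx": 0, "dy": 0, "dz": -0.02, "fingers": 1}]'

```text
time: 28.62
tcp_pos: [484.4, 59.5, 137.7]
tcp_rot: [-2.023, -2.402, -0.001]
wrist_force: [-0.6, 0.1, -2.8]
opening: 51.1
```

```bash
python3 - <<'E'
from h import *
plan([(484,60,195,.3),(484,150,200,.45),(480,245,200,.6),(474,300,200,.67)])
E
```

```text
t 28.62 pos [484.4  59.5 137.7] yaw 0.171 tilt z [-0.     0.001 -1.   ] q [-0.97  0.45  0.98  2.12 -0.51  0.83  0.49] F [-0.6  0.1 -2.8] open 51.1
(484, 60, 195, 0.3) d [ 0.006 -0.004 -0.573] w [-0.    -0.001 -0.086] rows>= 2.0
(484, 150, 200, 0.45) d [ 0.86   0.266 -0.05 ] w [ 0.   0.  -0.1] rows>= 3.0
(480, 245, 200, 0.6) d [0.873 0.377 0.   ] w [ 0.   0.  -0.1] rows>= 3.0
(474, 300, 200, 0.67) d [0.488 0.261 0.   ] w [ 0.     0.    -0.047] rows>= 2.0
```

Request:
step_arm --increments '[{"wx": 0, "wy": 0, "wz": 0, "dx": 0, "dy": 0, "dz": -0.1, "fingers": 1}, {"wx": 0, "wy": 0, "wz": 0, "dx": 0, "dy": 0, "dz": -0.25, "fingers": 1}, {"wx": 0, "wy": 0, "wz": 0, "dx": 0, "dy": 0, "dz": -0.45, "fingers": 1}, {"wx": 0, "wy": 0, "wz": 0, "dx": 0, "dy": 0, "dz": -0.6, "fingers": 1}, {"wx": 0, "wy": 0, "wz": 0, "dx": 0, "dy": 0, "dz": -0.65, "fingers": 1}, {"wx": 0, "wy": 0, "wz": 0, "dx": 0, "dy": 0, "dz": -0.65, "fingers": 1}]'

```text
time: 29.12
tcp_pos: [485.4, 59.1, 203.9]
tcp_rot: [2.023, 2.402, 0.005]
wrist_force: [0.6, 0.4, -3.5]
opening: 51.1
```

```bash
python3 - <<'E'
from h import *
p,T,s=snap("wrist","pics/wrist16.png")
p,T,s=snap("side","pics/side16.png")
im=cv2.imread("pics/side16.png"); cv2.imwrite("pics/side16c.png",cv2.resize(im[110:250,130:345],None,fx=3.6,fy=3.6,interpolation=cv2.INTER_CUBIC))
plan([(484,150,200,.3),(480,245,200,.45),(474,300,200,.6)])
E
```

```text
t 29.22 pos [484.1  59.2 202.2] yaw 0.171 tilt z [-0.001  0.001 -1.   ] q [-1.08  0.35  1.09  2.06 -0.38  0.95  0.39] F [ 0.8  0.6 -3. ] open 50.9
(484, 150, 200, 0.3) d [0.895 0.154 0.023] w [-0.    -0.001 -0.086] rows>= 3.0
(480, 245, 200, 0.45) d [0.919 0.243 0.   ] w [ 0.   0.  -0.1] rows>= 3.0
(474, 300, 200, 0.6) d [0.521 0.185 0.   ] w [ 0.   0.  -0.1] rows>= 2.0
```

View pics/wrist16.png

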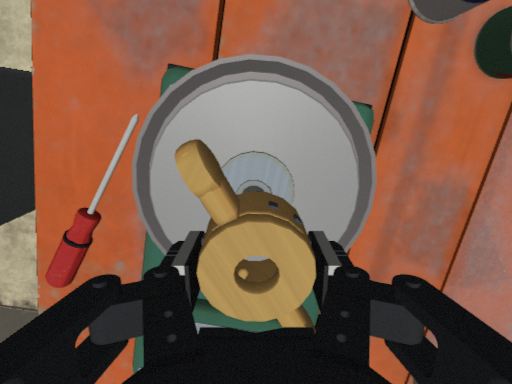

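View pics/side16c.png

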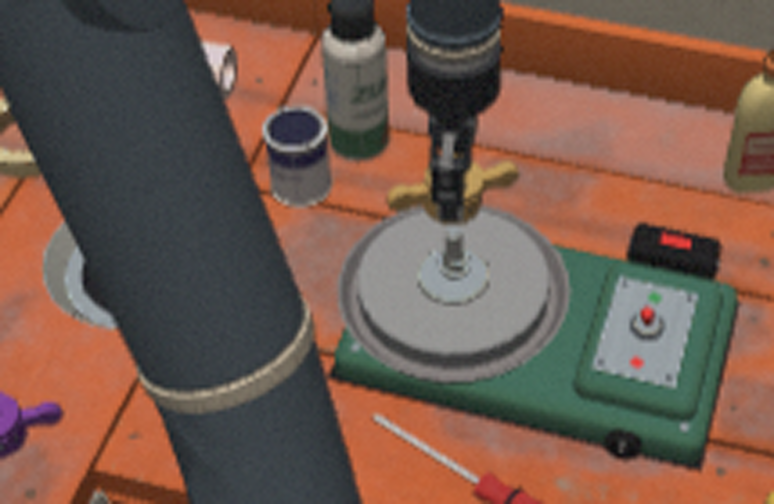

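Request:
step_arm --increments '[{"wx": 0, "wy": 0, "wz": -0.2, "dx": 0.9, "dy": 0.15, "dz": 0.02, "fingers": 1}, {"wx": 0, "wy": 0, "wz": -0.2, "dx": 0.9, "dy": 0.15, "dz": 0.02, "fingers": 1}, {"wx": 0, "wy": 0, "wz": -0.2, "dx": 0.9, "dy": 0.15, "dz": 0.02, "fingers": 1}, {"wx": 0, "wy": 0, "wz": -0.2, "dx": 0.9, "dy": 0.15, "dz": 0.02, "fingers": 1}]'

```text
time: 29.55
tcp_pos: [483.0, 154.3, 199.1]
tcp_rot: [-1.63, -2.683, 0.002]
wrist_force: [-0.2, -0.0, -3.1]
opening: 51.1
```

```bash
python3 - <<'E'
from h import *
plan([(480,240,200,.7),(474,300,200,1.0)])
E
```

```text
t 29.55 pos [483.  154.3 199.1] yaw 0.479 tilt z [-0.003 -0.    -1.   ] q [-1.17  0.36  0.98  2.02 -0.37  0.95  0.48] F [-0.2 -0.  -3.1] open 51.1
(480, 240, 200, 0.7) d [ 0.774  0.368 -0.009] w [-0.001 -0.001 -0.147] rows>= 3.0
(474, 300, 200, 1.0) d [0.498 0.341 0.   ] w [ 0.   0.  -0.2] rows>= 3.0
```

Request:
step_arm --increments '[{"wx": 0, "wy": 0, "wz": -0.2, "dx": 0.77, "dy": 0.37, "dz": 0, "fingers": 1}, {"wx": 0, "wy": 0, "wz": -0.2, "dx": 0.77, "dy": 0.37, "dz": 0, "fingers": 1}, {"wx": 0, "wy": 0, "wz": -0.2, "dx": 0.77, "dy": 0.37, "dz": 0, "fingers": 1}, {"wx": 0, "wy": 0, "wz": -0.2, "dx": 0.77, "dy": 0.37, "dz": 0, "fingers": 1}]'

```text
time: 29.88
tcp_pos: [481.3, 237.8, 199.3]
tcp_rot: [-1.216, -2.896, 0.003]
wrist_force: [0.3, -0.6, -2.8]
opening: 51.4
```

Request:
step_arm --increments '[{"wx": 0, "wy": 0, "wz": -0.1, "dx": 0.47, "dy": 0.38, "dz": 0, "fingers": 1}, {"wx": 0, "wy": 0, "wz": -0.1, "dx": 0.47, "dy": 0.38, "dz": 0, "fingers": 1}, {"wx": 0, "wy": 0, "wz": -0.1, "dx": 0.47, "dy": 0.38, "dz": 0, "fingers": 1}, {"wx": 0, "wy": 0, "wz": -0.1, "dx": 0.47, "dy": 0.38, "dz": 0, "fingers": 1}, {"wx": 0, "wy": 0, "wz": -0.1, "dx": 0.47, "dy": 0.38, "dz": 0, "fingers": 1}]'

```text
time: 30.3
tcp_pos: [477.0, 293.5, 200.0]
tcp_rot: [-1.01, -2.975, 0.003]
wrist_force: [-0.1, -1.4, -4.2]
opening: 51.0
```

```bash
python3 - <<'E'
from h import *
plan([])
p,T,s=snap("wrist","pics/wrist17.png"); np.savez("w17.npz",T=T,K=p["intrinsics"])
p,T,s=snap("side","pics/side17.png")
im=cv2.imread("pics/side17.png"); cv2.imwrite("pics/side17c.png",cv2.resize(im[110:250,130:345],None,fx=3.6,fy=3.6,interpolation=cv2.INTER_CUBIC))
plan([])
E
```

```text
t 30.3 pos [477.  293.5 200. ] yaw 0.916 tilt z [-0.001 -0.002 -1.   ] q [-1.25  0.42  0.81  1.9  -0.36  0.98  0.65] F [-0.1 -1.4 -4.2] open 51.0
t 30.4 pos [477.2 293.4 200.4] yaw 0.916 tilt z [-0.    -0.001 -1.   ] q [-1.25  0.42  0.81  1.9  -0.36  0.98  0.65] F [-0.1 -0.6 -3. ] open 51.2
```

View pics/wrist17.png

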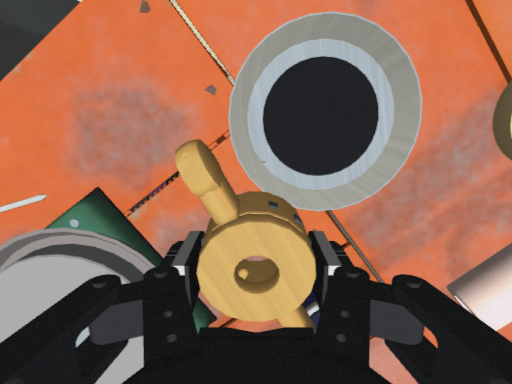

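View pics/side17c.png

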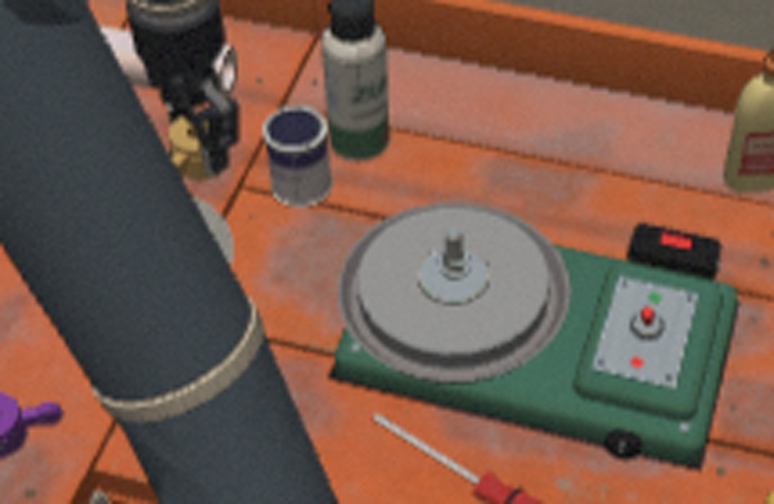

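```bash
python3 - <<'E'
from h import *
w=np.load("w17.npz"); K,T=w["K"],w["T"]
W=lambda u,v,z:np.round(atz(K,T,u,v,z),1)[:2]
print("rim",W(326,111,24),"floor",W(321,115,3),W(321,116,3))
for a,b,z in [((230,111),(422,105),24),((330,13),(320,210),24),((247,115),(395,113),3),((325,38),(318,192),3)]:
    A,B=W(*a,z),W(*b,z); print((A+B)/2,np.linalg.norm(A-B))
plan([(470,383,120,1.1)])
E
```

```text
rim [465.3 386.3] floor [468.4 383.5] [469.3 382.9]
[462.75 387.6 ] 184.45208049788974
[471.3  380.55] 185.02035023207588
[467.55 384.  ] 152.98042358419588
[472.9  380.85] 155.22000515397488
t 30.4 pos [477.2 293.4 200.4] yaw 0.916 tilt z [-0.    -0.001 -1.   ] q [-1.25  0.42  0.81  1.9  -0.36  0.98  0.65] F [-0.1 -0.6 -3. ] open 51.2
(470, 383, 120, 1.1) d [0.602 0.668 0.803] w [-0.001  0.    -0.123] rows>= 3.0
```

Request:
step_arm --increments '[{"wx": 0, "wy": 0, "wz": -0.12, "dx": 0.3, "dy": 0.33, "dz": 0.2, "fingers": 1}, {"wx": 0, "wy": 0, "wz": -0.12, "dx": 0.6, "dy": 0.67, "dz": 0.4, "fingers": 1}, {"wx": 0, "wy": 0, "wz": -0.12, "dx": 0.6, "dy": 0.67, "dz": 0.8, "fingers": 1}, {"wx": 0, "wy": 0, "wz": -0.12, "dx": 0.6, "dy": 0.67, "dz": 0.8, "fingers": 1}, {"wx": 0, "wy": 0, "wz": -0.12, "dx": 0.6, "dy": 0.67, "dz": 0.8, "fingers": 1}, {"wx": 0, "wy": 0, "wz": -0.12, "dx": 0.6, "dy": 0.67, "dz": 0.8, "fingers": 1}, {"wx": 0, "wy": 0, "wz": -0.12, "dx": 0.6, "dy": 0.67, "dz": 0.8, "fingers": 1}]'

```text
time: 30.98
tcp_pos: [471.8, 383.7, 122.6]
tcp_rot: [0.738, 3.051, 0.003]
wrist_force: [0.2, -0.5, -3.1]
opening: 51.1
```

```bash
python3 - <<'E'
from h import *
plan([])
p,T,s=snap("wrist","pics/wrist18.png"); np.savez("w18.npz",T=T,K=p["intrinsics"])
plan([(470,383,40,1.1)])
E
```

```text
t 30.98 pos [471.8 383.7 122.6] yaw 1.096 tilt z [ 0.003  0.001 -1.   ] q [-1.24  0.57  0.68  1.85 -0.45  0.88  0.75] F [ 0.2 -0.5 -3.1] open 51.1
t 31.03 pos [471.7 384.  122.8] yaw 1.097 tilt z [ 0.003  0.002 -1.   ] q [-1.24  0.57  0.68  1.85 -0.45  0.88  0.75] F [ 0.5 -0.6 -3.2] open 50.9
(470, 383, 40, 1.1) d [ 0.012 -0.019  0.828] w [ 0.002  0.001 -0.002] rows>= 2.0
```

View pics/wrist18.png

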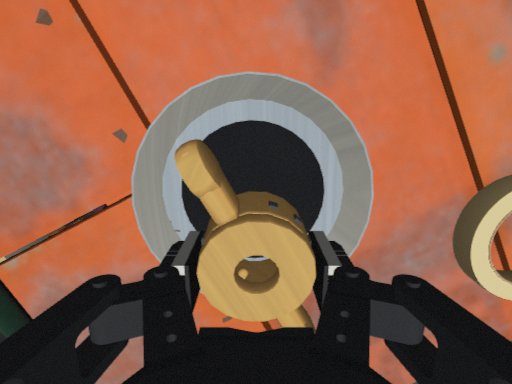

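Request:
step_arm --increments '[{"wx": 0, "wy": 0, "wz": 0, "dx": 0.01, "dy": -0.02, "dz": 0.3, "fingers": 1}, {"wx": 0, "wy": 0, "wz": 0, "dx": 0.01, "dy": -0.02, "dz": 0.55, "fingers": 1}, {"wx": 0, "wy": 0, "wz": 0, "dx": 0.01, "dy": -0.02, "dz": 0.75, "fingers": 1}, {"wx": 0, "wy": 0, "wz": 0, "dx": 0.01, "dy": -0.02, "dz": 0.8, "fingers": 1}, {"wx": 0, "wy": 0, "wz": 0, "dx": 0.01, "dy": -0.02, "dz": 0.83, "fingers": 1}, {"wx": 0, "wy": 0, "wz": 0, "dx": 0.01, "dy": -0.02, "dz": 0.83, "fingers": 1}, {"wx": 0, "wy": 0, "wz": 0, "dx": 0.01, "dy": -0.02, "dz": 0.83, "fingers": 1}]'

```text
time: 31.62
tcp_pos: [469.3, 384.3, 39.4]
tcp_rot: [0.733, 3.053, 0.004]
wrist_force: [-0.5, -0.1, -3.6]
opening: 51.1
```

```bash
python3 - <<'E'
from h import *
p,T,s=snap("wrist","pics/wrist19.png")
plan([(470,383,40,1.1)])
E
```

```text
t 31.67 pos [469.2 384.5  39.4] yaw 1.1 tilt z [ 0.002  0.002 -1.   ] q [-1.18  0.68  0.59  1.89 -0.55  0.73  0.83] F [-0.1  0.3 -3.3] open 50.6
(470, 383, 40, 1.1) d [-0.014 -0.009 -0.006] w [ 0.002  0.001 -0.   ] rows>= 1.0
```

View pics/wrist19.png

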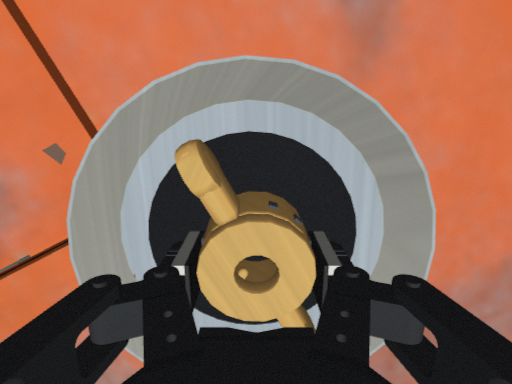

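Well centred. Lower slowly to contact.

Request:
step_arm --increments '[{"wx": 0, "wy": 0, "wz": 0, "dx": 0, "dy": 0, "dz": 0.04, "fingers": 1}, {"wx": 0, "wy": 0, "wz": 0, "dx": 0, "dy": 0, "dz": 0.08, "fingers": 1}, {"wx": 0, "wy": 0, "wz": 0, "dx": 0, "dy": 0, "dz": 0.11, "fingers": 1}, {"wx": 0, "wy": 0, "wz": 0, "dx": 0, "dy": 0, "dz": 0.12, "fingers": 1}]'

```text
time: 32.0
tcp_pos: [467.1, 385.7, 27.8]
tcp_rot: [-0.73, -3.052, -0.004]
wrist_force: [-8.9, -1.0, 22.7]
opening: 51.1
```

Request:
step_arm --increments '[{"wx": 0, "wy": 0, "wz": 0, "dx": 0, "dy": 0, "dz": 0.01, "fingers": 1}, {"wx": 0, "wy": 0, "wz": 0, "dx": 0, "dy": 0, "dz": 0.02, "fingers": 1}, {"wx": 0, "wy": 0, "wz": 0, "dx": 0, "dy": 0, "dz": 0.02, "fingers": 1}]'

```text
time: 32.25
tcp_pos: [466.8, 385.7, 27.2]
tcp_rot: [-0.729, -3.051, -0.005]
wrist_force: [-10.6, -2.8, 26.5]
opening: 51.5
```

Request:
step_arm --increments '[{"wx": 0, "wy": 0, "wz": 0, "dx": 0, "dy": 0, "dz": -0.02, "fingers": 1}, {"wx": 0, "wy": 0, "wz": 0, "dx": 0, "dy": 0, "dz": -0.03, "fingers": 1}, {"wx": 0, "wy": 0, "wz": 0, "dx": 0, "dy": 0, "dz": -0.03, "fingers": 1}]'

```text
time: 32.5
tcp_pos: [467.9, 385.0, 27.4]
tcp_rot: [-0.732, -3.055, -0.003]
wrist_force: [-3.4, 0.0, 8.0]
opening: 50.8
```

```bash
python3 - <<'E'
from h import *
p,T,s=snap("wrist","pics/wrist20.png")
plan([])
E
```

```text
t 32.55 pos [468.  385.   27.4] yaw 1.101 tilt z [-0.     0.002 -1.   ] q [-1.17  0.69  0.57  1.9  -0.56  0.71  0.84] F [-3.5  2.1  8. ] open 51.1
```

View pics/wrist20.png

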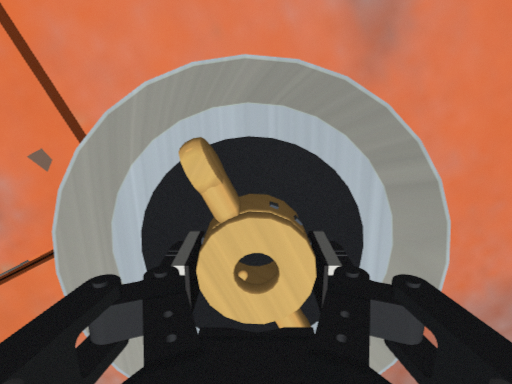

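Request:
step_arm --increments '[{"wx": 0, "wy": 0, "wz": 0, "dx": 0, "dy": 0, "dz": -0.015, "fingers": 1}, {"wx": 0, "wy": 0, "wz": 0, "dx": 0, "dy": 0, "dz": -0.015, "fingers": -0.8}, {"wx": 0, "wy": 0, "wz": 0, "dx": 0, "dy": 0, "dz": -0.015, "fingers": -0.8}, {"wx": 0, "wy": 0, "wz": 0, "dx": 0, "dy": 0, "dz": -0.015, "fingers": -0.8}, {"wx": 0, "wy": 0, "wz": 0, "dx": 0, "dy": 0, "dz": -0.015, "fingers": -0.8}, {"wx": 0, "wy": 0, "wz": 0, "dx": 0, "dy": 0, "dz": -0.2, "fingers": -0.8}, {"wx": 0, "wy": 0, "wz": 0, "dx": 0, "dy": 0, "dz": -0.5, "fingers": -0.8}, {"wx": 0, "wy": 0, "wz": 0, "dx": 0, "dy": 0, "dz": -0.9, "fingers": -0.8}, {"wx": 0, "wy": 0, "wz": 0, "dx": 0, "dy": 0, "dz": -1, "fingers": -0.8}, {"wx": 0, "wy": 0, "wz": 0, "dx": 0, "dy": 0, "dz": -1, "fingers": -0.8}]'

```text
time: 33.38
tcp_pos: [470.2, 385.1, 130.2]
tcp_rot: [0.732, 3.051, 0.01]
wrist_force: [-0.0, -0.0, -1.0]
opening: 76.9
```

Request:
step_arm --increments '[{"wx": 0, "wy": 0, "wz": 0, "dx": 0.2, "dy": 0, "dz": -0.9, "fingers": -0.8}, {"wx": 0, "wy": 0, "wz": 0, "dx": 0.2, "dy": 0, "dz": -0.9, "fingers": -0.8}, {"wx": 0, "wy": 0, "wz": 0, "dx": 0.2, "dy": 0, "dz": -0.9, "fingers": -0.8}, {"wx": 0, "wy": 0, "wz": 0, "dx": 0.2, "dy": 0, "dz": -0.9, "fingers": -0.8}]'

```text
time: 33.72
tcp_pos: [450.7, 394.5, 218.8]
tcp_rot: [0.73, 3.054, 0.008]
wrist_force: [-0.1, -0.1, -0.8]
opening: 77.1
```

```bash
python3 - <<'E'
from h import *
p,T,s=snap("wrist","pics/wrist21.png"); np.savez("w21.npz",T=T,K=p["intrinsics"])
p,T,s=snap("side","pics/side21.png")
im=cv2.imread("pics/side21.png"); cv2.imwrite("pics/side21c.png",cv2.resize(im[110:250,130:345],None,fx=3.6,fy=3.6,interpolation=cv2.INTER_CUBIC))
plan([])
E
```

```text
t 33.82 pos [449.3 392.8 215.4] yaw 1.1 tilt z [-0.001 -0.001 -1.   ] q [-1.34  0.45  0.75  1.79 -0.35  1.04  0.64] F [ 0.7 -0.1  0.5] open 77.0
```

View pics/wrist21.png

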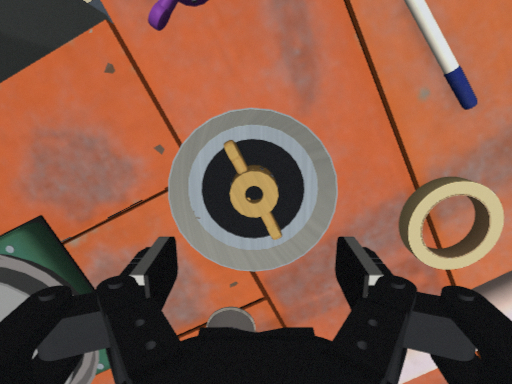

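View pics/side21c.png

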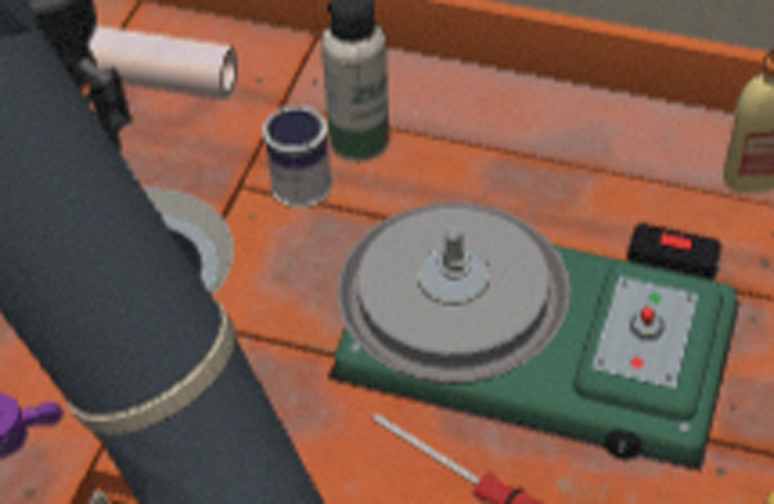

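```bash
python3 -c "
from bench import sign_off
print(sign_off())"
```

```text
the job is handed in; nothing more can be done
None
```

The job is done and was handed in at about 34 s of the 72 s allowed. I don't have the verdict, because `sign_off` doesn't report one.

**What I did**
- **Isolator:** I pushed the red toggle over to off first. Every picture after that shows the bat leaning to the front, towards the red dot.
- **Nut:** I unscrewed it clockwise in four gripped strokes, about 600° in all, lifting along with the thread. It came straight off with at most 7 N of downward pull on the gripper. Sideways forces while turning stayed near 10 N.
- **Dish:** I set the nut down and let go. I then moved the arm up clear, to a height of about 215 mm.

**Last checks**
- The final wrist picture shows the nut lying flat in the middle of the dish.
- The final side picture shows the bare spindle and the toggle at off. The paint tin is where it was. I didn't re-check the carton and the tape measure at the end; the arm stayed well clear of both.

**What disagreed or was not ideal**
- The fixed cameras put the spindle 4–6 mm short in y compared with the wrist camera. I went by the wrist camera, and the grip and turning confirmed it.
- One arm joint (the third) reached 1.23 rad during turning, against its limit of 1.29. I shortened the remaining strokes to stay inside it.
- Contact with the dish came a few mm earlier than I expected. The wrist read up to 26 N upward and 11 N sideways for a moment before I backed off and released.

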